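# Ready the film loading counter: sweep, snap open the stand, load it, start the timer

## Robot

A 6-joint arm with a two-finger parallel gripper is mounted at the origin on the work surface. World frame = base frame: x ahead of the robot, y to its left, z up, the work surface at z = 0. Lengths are in m, angles in rad, forces in N, time in s.
With the tool pointing down it reaches from about 0.25 to 0.725 m from the base axis. Payload 9.7 kg.
Tool frame: the origin (TCP) lies on the mounting face of the last link; the fingertips stand 173 mm ahead of it and the grasp point (between the pads) lies 155 mm ahead of it (robot.nose_length is the z of the fingertips in the tool frame, in m); z points along the fingers, y is the line along which they close (so a half turn about z gives the same grasp; the last joint's range is limited). The gripper opens to 85 mm and grips with 20 to 120 N. Pads are 22 mm wide; open, the fingers measure 114 mm over their backs; the gripper's body (76 mm by 85 mm) begins 54 mm behind the grasp point. The pads swing forward as they close: fully open they stand 13 mm farther back than shut.
Start: joints at [1.264, 0.087, 0.176, 1.66, 0, 1.571], TCP at [0.166, 0.524, 0.405] pointing down, gripper open.
Joint ranges: [-3.13, 3.13], [-0.85, 1.81], [-1.15, 1.24], [-2.2, 2.28], [-1.44, 1.52], [-3.14, 3.14]. Speed limits (rad/s): [2.22, 2.22, 2.57, 3.14, 3.14, 3.14].

## Interface

Orientations are given as a rotation vector (axis times angle).
In Python, from rig import robot gives the robot as it stands.
- The arm moves only by the shell command python3 nudge.py 'ROWS' [FORCE]. ROWS is one flat JSON list of numbers that holds 1 to 5 rows one after another, with no inner brackets; each row has 5 numbers: the finger opening in m, then dx, dy, dz in m, then a turn about the tool's z in rad; each row is the pose to reach, as a shift and turn from the pose commanded when the command began, along the tool's axes at that moment; what a row does not reach only later rows make up. A row lasts 1/10 s, in which the tool goes at most 0.05 m and 0.15 rad, less where a joint would pass 70% of its speed; a pose out of reach is approached as far as the arm can. The fingers move at their own pace and stop on an object; FORCE is the grip in N (left out, the last holds). Time passes only in rows, so rows that do not move let the fingers close. It prints the time, the measured TCP pose, the force, the opening and the grip force at its end. Input that does not fit is refused with a message, and nothing moves.
- robot.read_state(): the state, without advancing time (a new reading comes with each control period).
- robot.snapshot(name): name is "scene" or "top" or "wrist"; returns a dict with "pixels" (480x640x3 uint8, blue, green, red), "fx", "fy", "cx", "cy" (pixels), "R" (3x3) and "t" (3): a world point X has camera coordinates R X + t; the wrist camera has in their place "tool_from_camera" (4x4, takes a point from camera to tool coordinates, whose origin is the TCP and whose axes are the flange's). Camera axes: x right, y down, z forward; pixel columns grow to the right and rows downward; lengths in m; the calibration is good to about 2 mm. A picture is of the moment at which its call begins: read the wrist's pose just before it. There is no depth.
- robot.close_job(): hands the job in; it is judged then, once.
The state is a dict: "clock": time; "joint_positions": joint angles; "joint_velocities": joint speeds; "tau": joint torques, N m; "ee_pos": TCP position; "eef_rot": TCP orientation; "ft_force": force on the tool from outside, world axes, zero at the start; "moment": the same for the moment, N m; "opening": finger opening in m; "finger_force": force on a finger pad.
Only numpy, scipy, OpenCV 4.12 (cv2) and the standard library are available. Lean on these libraries where they do the work, as an engineer would, in place of code of your own. Each camera call takes 0.05 s, during which the arm holds its last target. There are 200 camera calls.

## Task

With the bench brush, sweep all the cork offcuts off the folded stand's flat back into the scrap tray at its end, keeping the fingers off them, and stand the brush on the counter again. Then lift the back by its grip until it snaps fully open, stand all the canisters from the front of the counter (not the stored rows behind the robot) upright on the shelf this uncovers, and last start the timer by pressing its button fully in with the timer braced against the steel stop. Leave the timer upright and close against the stop, and do not disturb the tank lid, spool, lens cap or lens weight.

Things in the scene. Friction and masses are not known exactly. Their poses are not given: they have to be found in the camera images.
- stand: Folding stand screwed to the counter: dark wooden shelf block 124 (x) x 300 (y), its top 60 above the counter. Origin: centre of its underside, on the counter; x points away from the robot towards the hinge edge, y along the hinge, towards the scrap tray. Folded, its flat back lies over the shelf; open, the back leans behind the shelf and leaves it free.
- stand_back (a joint): Angle of the stand's back about the hinge: 0 folded flat, 1.85 fully open (leaning 16 degrees back past upright). Over-centre: let go below about 0.95 rad it snaps shut, above that it snaps open by itself. Lifting it at the grip takes about 3 N at first, less and less towards 0.95.
- back_face (a point): Middle of the back's upper face when folded, at stand x 0, y 0, z 70. The back is a grey plate 300 (y) x 124 (x) x 8; along both long edges a lip 6 thick rises 12 above the face (112 clear between the lips); both short ends are open, one against the tray. It turns with the back.
- hinge (a point): On the hinge axis of the back, middle of its length: stand frame x 62, y 0, z 66. The axis runs along the stand's y. A thin sprung steel arm sits beside the back's -y end, within 13 of it.
- grip (a point): In the black grip of the back: an upright block 22 (x) x 20 (y) x 40 high, on a small tab outside the middle of the near edge. This point is 12 below the block's top and 28 above the plate's upper face; folded it lies at stand x -79, y 0, z 98. It turns with the back; free air on both y sides of the block. The tab below the block is 34 wide in y.
- tray: Open steel scrap tray, fixed to the counter against the stand's +y end: 170 (x) x 160 (y), walls 4 thick and 64 high (6 lower than the folded back's upper face). Origin: centre of its underside, at stand x 0, y 233; axes as the stand's.
- brush: Bench brush standing on its bristles: bristle block 44 (x) x 90 (y), 45 high, then a wooden back 48 x 94 up to 60 high, then an upright wooden grip 26 (x) x 60 (y) from 60 to 105 high. Origin: centre of the bristle tips' underside. About 160 g.
- timer: White interval timer, loose, 65 deep (x) x 80 wide (y) x 75 high, about 420 g, heavy-footed. Origin: centre of its underside; x points from the button face through to its flat back, which faces the stop.
- timer_button (a joint): Travel of the timer's button: 0 out, 0.006 m fully in; springs back. It needs about 7 N to go fully in, more than it takes to slide the loose timer.
- button_face (a point): Centre of the outer face of the round black button, 26 across, standing 18 proud of the timer's near face and 30 above the counter. It is pressed along the timer's +x.
- stop: Dark steel stop fixed to the counter, 160 wide (y), 60 high. Origin: on the counter at the middle of its face that looks to the robot; x points away from the robot, into the stop. The timer braced squarely against it has its origin at x -33 in this frame.
- offcut1: Cork offcut, plain block 60 x 30 x 28 high, 25 g, lying on the folded back. Origin: centre of its underside. May be absent.
- offcut2: Cork offcut, notched block 58 x 30 x 28 high, 25 g, lying on the folded back. Origin: centre of its underside. May be absent.
- offcut3: Cork offcut, plain block 60 x 30 x 28 high, 25 g, lying on the folded back. Origin: centre of its underside. May be absent.
- offcut4: Cork offcut, notched block 56 x 30 x 28 high, 25 g, lying on the folded back. Origin: centre of its underside. May be absent.
- canister1: Screw-top aluminium canister, silver with black cap, upright, 90 high, body 50 across, cap 52 across (the top 24). Origin: centre of its underside. About 110 g. May be absent.
- canister2: Screw-top aluminium canister, silver with black cap, upright, 90 high, body 50 across, cap 52 across (the top 24). Origin: centre of its underside. About 110 g. May be absent.
- canister3: Screw-top aluminium canister, silver with black cap, upright, 90 high, body 50 across, cap 52 across (the top 24). Origin: centre of its underside. About 110 g. May be absent.
- canister4: Screw-top aluminium canister, silver with black cap, upright, 90 high, body 50 across, cap 52 across (the top 24). Origin: centre of its underside. About 110 g. May be absent.
- tank_lid: Bystander: cream round lid of a changing tank, 110 across, 36 high. Origin: centre of its underside. Leave alone.
- spool: Bystander: steel film spool standing on its flange, 68 across, 58 high. Origin: centre of its underside. Leave alone.
- lens_cap: Bystander: brass lens rear cap, 64 across, 21 high. Origin: centre of its underside. Leave alone.
- lens_weight: Bystander: black iron lens weight, 84 across, 66 high. Origin: centre of its underside. Leave alone.

How it is judged:
On the way, in this order (a step that is already met when the one before it is completed fails the run):
1. all offcuts are swept into the scrap tray (x of offcut1 in the frame of tray between -0.084 and 0.084 m and y of offcut1 in the frame of tray between -0.079 and 0.079 m and z of each of offcut1, offcut2, offcut3, offcut4 in the frame of tray below 0.064 m and x of offcut2 in the frame of tray between -0.084 and 0.084 m and y of offcut2 in the frame of tray between -0.079 and 0.079 m and x of offcut3 in the frame of tray between -0.084 and 0.084 m and y of offcut3 in the frame of tray between -0.079 and 0.079 m and x of offcut4 in the frame of tray between -0.084 and 0.084 m and y of offcut4 in the frame of tray between -0.079 and 0.079 m), for 0.2 s.
2. the stand's back has snapped fully open (value of joint stand_back above 1.72 rad), for 0.2 s.
3. every canister stands upright on the stand's shelf (x of canister1 in the frame of stand between -0.062 and 0.055 m and y of canister1 in the frame of stand between -0.15 and 0.15 m and z of canister1 in the frame of stand between 0.05 and 0.07 m and angle between each of canister1, canister2, canister3, canister4's own z axis and vertical below 0.12 rad and linear speed of each of canister1, canister2, canister3, canister4 below 0.02 m/s and x of canister2 in the frame of stand between -0.062 and 0.055 m and y of canister2 in the frame of stand between -0.15 and 0.15 m and z of canister2 in the frame of stand between 0.05 and 0.07 m and x of canister3 in the frame of stand between -0.062 and 0.055 m and y of canister3 in the frame of stand between -0.15 and 0.15 m and z of canister3 in the frame of stand between 0.05 and 0.07 m and x of canister4 in the frame of stand between -0.062 and 0.055 m and y of canister4 in the frame of stand between -0.15 and 0.15 m and z of canister4 in the frame of stand between 0.05 and 0.07 m), for 0.2 s.
4. the timer's button is pressed in while the timer bears on the stop (value of joint timer_button above 0.0042 m and contact force between timer and stop above 1 N), for 0.1 s.
At the end, for the whole second after the job is handed in: Offcuts within the tray's walls (undersides below its rim); back open beyond 1.72 rad; canisters at rest on the shelf, within 7 degrees of upright; brush standing on its bristles on the counter; timer upright before the stop, its back within 25 mm of it (all of step 1 and all of step 3 and value of joint stand_back above 1.72 rad and height (world z) of brush below 0.012 m and angle between brush's own z axis and vertical below 0.15 rad and angle between timer's own z axis and vertical below 0.1 rad and x of timer in the frame of stop between -0.06 and 0 m and y of timer in the frame of stop between -0.1 and 0.1 m and linear speed of each of timer, brush below 0.02 m/s); the robot touches nothing.
It fails at once if the fingers touch an offcut (contact force between the fingers and offcut1 above 0.5 N or contact force between the fingers and offcut2 above 0.5 N or contact force between the fingers and offcut3 above 0.5 N or contact force between the fingers and offcut4 above 0.5 N).
It fails at once if a bystander is pushed more than 30 mm or tipped (distance of any of tank_lid, spool, lens_cap, lens_weight from where it was at the start of the episode above 0.03 m or angle between any of tank_lid, spool, lens_cap, lens_weight's own z axis and vertical above 0.5 rad).
Of offcut1, offcut2, offcut3, offcut4 only 2 to 4 are there at a start; the rules pass over those that are not, and their reading is None.
Of canister1, canister2, canister3, canister4 only 3 to 4 are there at a start; the rules pass over those that are not, and their reading is None.
At some moment in a run one of timer may be knocked a few centimetres aside while the robot is not near it.
It also fails if it takes over 200 s, if anything falls off the work surface, if the arm or the gripper's body presses on something with over 40 N, if the wrist force passes 120 N, or if a joint passes its speed limit or range.

## Working session

There is one attempt and no reset: what is moved stays moved. The work goes in short steps, Python scripts to look and compute and a shell command to move; the robot and the scene stay as the last step left them, time stands still between calls to the robot, and variables do not carry over. Pictures are saved under pics/ and viewed, at most 14 in all, crops included, and the job is handed in when it is done.

```bash
ls; mkdir -p pics
cat > h.py <<'E'
import numpy as np, cv2
from rig import robot
from scipy.spatial.transform import Rotation as Ro
def snap(n,f):
    s=robot.read_state(); d=robot.snapshot(n)
    cv2.imwrite('pics/%s.png'%f,np.asarray(d['pixels']))
    if 'R' in d: R=np.array(d['R']);t=np.array(d['t'])
    else:
        T=np.array(d['tool_from_camera']); W=np.eye(4); W[:3,:3]=Ro.from_rotvec(s['eef_rot']).as_matrix(); W[:3,3]=s['ee_pos']
        C=np.linalg.inv(W@T); R=C[:3,:3]; t=C[:3,3]
    np.savez('pics/%s.npz'%f,R=R,t=t,K=[d['fx'],d['fy'],d['cx'],d['cy']])
def ld(f):
    z=np.load('pics/%s.npz'%f); return z['R'],z['t'],z['K']
def ray(f,u,v):
    R,t,K=ld(f); d=R.T@np.array([(u-K[2])/K[0],(v-K[3])/K[1],1]); return -R.T@t,d
def atz(f,u,v,z):
    o,d=ray(f,u,v); return o+d*(z-o[2])/d[2]
def proj(f,X):
    R,t,K=ld(f); c=R@np.array(X)+t; return K[0]*c[0]/c[2]+K[2],K[1]*c[1]/c[2]+K[3]
def tri(*obs):
    A=np.zeros((3,3));b=np.zeros(3)
    for f,u,v in obs:
        o,d=ray(f,u,v); d=d/np.linalg.norm(d);P=np.eye(3)-np.outer(d,d);A+=P;b+=P@o
    X=np.linalg.solve(A,b)
    return X,[tuple(np.round(np.subtract(proj(f,X),(u,v)),1)) for f,u,v in obs]
E
python3 - <<'E'
from h import *
np.set_printoptions(precision=4,suppress=True)
s=robot.read_state();print(s)
for n in('scene','top'):
    snap(n,n+'0');R,t,K=ld(n+'0');print(n,-R.T@t,R,K)
E
```

```text
nudge.py
pics
rig.py
{'clock': 0.0, 'joint_positions': array([1.264 , 0.0875, 0.1751, 1.6599, 0.    , 1.5708]), 'joint_velocities': array([ 0.0013, -0.0011,  0.0004, -0.0025,  0.0004,  0.0026]), 'tau': array([  0.0026, -52.0381,  46.4808,   0.0161,   0.0001,   0.    ]), 'ee_pos': array([0.1661, 0.5243, 0.404 ]), 'eef_rot': array([-0.48  , -3.1045,  0.0022]), 'ft_force': array([ 0.6538,  0.1833, -0.0618]), 'moment': array([-0.0103, -0.0497,  0.0283]), 'finger_force': 0.0, 'opening': 0.08513324089493177}
scene [1.2056 0.2636 0.7692] [[-0.395   0.9186  0.0106]
 [ 0.6125  0.2719 -0.7422]
 [-0.6847 -0.2867 -0.6701]] [465.7089 465.7089 316.562  237.8947]
top [0.3907 0.0048 1.5432] [[-0.0141 -0.9997  0.0198]
 [-0.9962  0.0124 -0.0857]
 [ 0.0855 -0.021  -0.9961]] [579.1744 579.1744 318.7813 227.621 ]
```
View pics/top0.png

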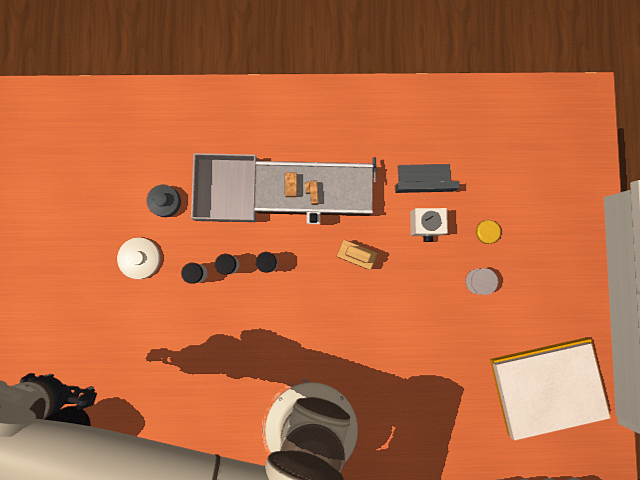

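View pics/scene0.png

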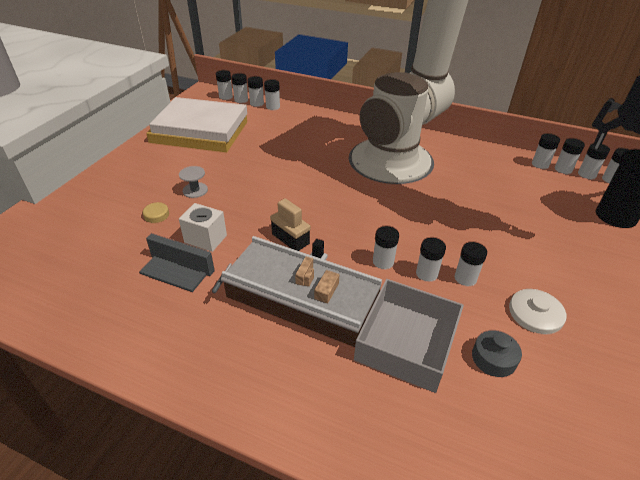

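The top view shows the stand at about (315,188), the tray at (224,188) and two offcuts at (292,184) and (313,191). The brush is at (358,254), three canisters are at (192,272), (227,264) and (266,262), the timer is at (430,222) and the stop at (427,178). The scene view shows the same: three canisters and two offcuts. I'll magnify both views.

Run:
```python
from h import *
a=cv2.imread('pics/top0.png')[145:295,120:520]; b=cv2.imread('pics/scene0.png')[195:385,135:495]
a=cv2.resize(a,(800,300),interpolation=cv2.INTER_CUBIC); b=cv2.resize(b,None,fx=1.55,fy=1.55,interpolation=cv2.INTER_CUBIC)
c=np.zeros((300+b.shape[0],800,3),np.uint8);c[:300]=a;c[300:,:b.shape[1]]=b
cv2.imwrite('pics/mag.png',c);print(c.shape)
```

```text
(594, 800, 3)
```

View pics/mag.png

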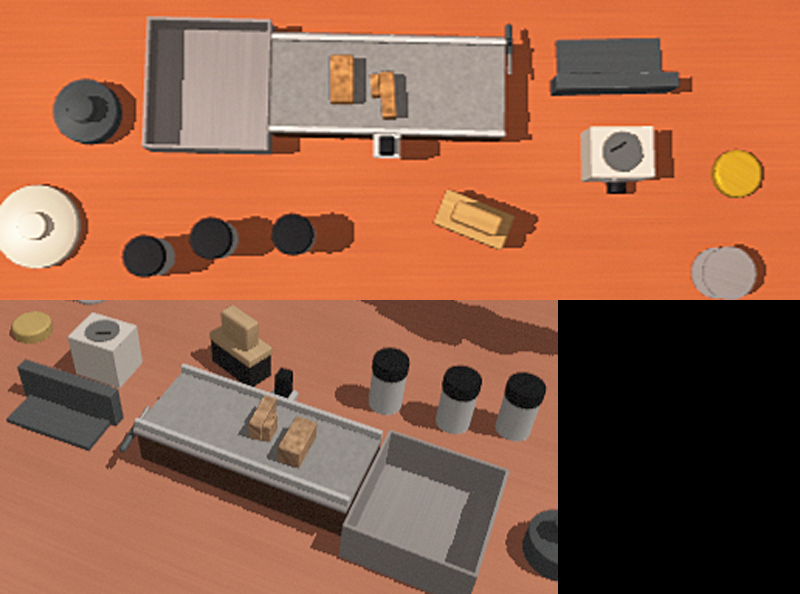

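The magnified crops (top at 2x, scene at 1.55x) show the lips, the grip block at (387,145), the brush grip at (478,215) turned about 20°, the cap tops, and the timer and stop edges clearly enough to triangulate.

Run:
```python
from h import *
np.set_printoptions(precision=4,suppress=True)
T=lambda x,y:('top0',120+x/2-.25,145+y/2-.25)
S=lambda x,y:('scene0',135+x/1.55-.2,195+(y-300)/1.55-.2)
P=dict(farlipL=(T(271,36),S(350,500)),farlipR=(T(506,42),S(139,428)),nearlipL=(T(271,129),S(381,433)),nearlipR=(T(505,134),S(184,370)),
grip=(T(387,145),S(284,373)),brushgrip=(T(478,215),S(240,316)),can1=(T(148,256),S(525,383)),can2=(T(211,237),S(462,378)),can3=(T(292,233),S(391,358)),
timertop=(T(623,152),S(103,330)),stopL=(T(554,75),S(122,389)),stopR=(T(664,78),S(20,364)),trayFL=(T(148,18),S(472,592)),trayNL=(T(147,150),S(507,468)),trayNR=(T(270,150),S(392,437)),
off1=(T(342,67),S(303,426)),off2=(T(389,85),S(265,405)))
for k,v in P.items(): print(k,*tri(*v))
print('z-planes')
for k,z,pts in (('nearlip',.082,[(271,129),(505,134)]),('farlip',.082,[(271,36),(506,42)]),('gripTop',.110,[(387,145)]),('brush top corners',.105,[(459,199),(502,212),(497,234),(453,222)]),('brush wood corners',.06,[(446,191),(514,212),(502,247),(434,217)]),
 ('caps',.09,[(148,256),(211,237),(292,233)]),('timertop',.075,[(590,127),(655,127),(655,181),(586,181)]),('stop front top',.06,[(554,75),(662,72)]),('offs',.098,[(331,57),(353,57),(353,102),(331,102),(382,72),(397,72),(397,118),(382,118),(371,75)]),('tray rim',.064,[(148,18),(270,18),(270,150),(147,150)]),('arm',.07,[(509,25),(512,72)])):
    print(k,[atz(*T(*p),z)[:2].round(4).tolist() for p in pts])
```

```text
farlipL [0.6845 0.1348 0.0793] [(np.float64(-0.3), np.float64(0.1)), (np.float64(-0.4), np.float64(-0.0))]
farlipR [ 0.6752 -0.1658  0.0651] [(np.float64(-1.0), np.float64(0.5)), (np.float64(-1.4), np.float64(-0.1))]
nearlipL [0.565  0.1357 0.0779] [(np.float64(-0.3), np.float64(0.1)), (np.float64(-0.4), np.float64(-0.0))]
nearlipR [ 0.5554 -0.1623  0.0707] [(np.float64(-0.6), np.float64(0.3)), (np.float64(-0.7), np.float64(-0.1))]
grip [ 0.5399 -0.0118  0.1077] [(np.float64(-0.0), np.float64(0.0)), (np.float64(-0.1), np.float64(-0.0))]
brushgrip [ 0.4507 -0.1224  0.1066] [(np.float64(-0.6), np.float64(0.2)), (np.float64(-0.6), np.float64(-0.1))]
can1 [0.4061 0.29   0.0892] [(np.float64(-1.0), np.float64(0.1)), (np.float64(-1.2), np.float64(-0.1))]
can2 [0.4289 0.2099 0.0877] [(np.float64(-0.2), np.float64(0.0)), (np.float64(-0.2), np.float64(-0.0))]
can3 [0.4325 0.1082 0.0912] [(np.float64(-0.1), np.float64(0.0)), (np.float64(-0.1), np.float64(-0.0))]
timertop [ 0.5305 -0.3135  0.0757] [(np.float64(-0.1), np.float64(0.1)), (np.float64(-0.1), np.float64(-0.0))]
stopL [ 0.6286 -0.2234
[... 826 characters left out ...]
 [[0.5397, -0.0119]]
brush top corners [[0.4716, -0.1007], [0.4547, -0.154], [0.4274, -0.1471], [0.443, -0.0927]]
brush wood corners [[0.4846, -0.0875], [0.4565, -0.1744], [0.4119, -0.158], [0.4514, -0.0715]]
caps [[0.4064, 0.2874], [0.4289, 0.2092], [0.4325, 0.1081]]
timertop [[0.5633, -0.2725], [0.5624, -0.3561], [0.493, -0.3538], [0.4941, -0.2655]]
stop front top [[0.6336, -0.2304], [0.636, -0.3714]]
offs [[0.6533, 0.0571], [0.6531, 0.0293], [0.5958, 0.03], [0.5961, 0.0576], [0.6335, -0.007], [0.6333, -0.0259], [0.5749, -0.0251], [0.5751, -0.0062], [0.6299, 0.0069]]
tray rim [[0.7129, 0.2938], [0.7114, 0.1367], [0.5398, 0.1375], [0.5417, 0.2943]]
arm [[0.6979, -0.1722], [0.6364, -0.1747]]
```

```bash
cat > plan.py <<'E'
# plan.py x y z(grasp) toolYangle_deg : shift in current tool axes
import sys; from h import *
def plan(x,y,z,a):
    s=robot.read_state(); R=Ro.from_rotvec(s['eef_rot']).as_matrix()
    d=R.T@(np.array([x,y,z+.155])-s['ee_pos']); cur=np.degrees(np.arctan2(R[1,1],R[0,1]))
    print('shift',d.round(4),'turn',round(-np.radians(a-cur),4),'cur yang',round(cur,2),'j',np.round(s['joint_positions'],2),'tilt',R[:,2].round(3), 'grasp',(s['ee_pos']+.155*R[:,2]).round(4))
if __name__=='__main__': plan(*map(float,sys.argv[1:5]))
E
python3 plan.py .4505 -.1224 .24 162.2
```

```text
shift [-0.4664 -0.5306  0.0097] turn -1.5669 cur yang 72.42 j [ 1.26  0.09  0.18  1.66 -0.    1.57] tilt [-0.    -0.001 -1.   ] grasp [0.1661 0.5242 0.2491]
```

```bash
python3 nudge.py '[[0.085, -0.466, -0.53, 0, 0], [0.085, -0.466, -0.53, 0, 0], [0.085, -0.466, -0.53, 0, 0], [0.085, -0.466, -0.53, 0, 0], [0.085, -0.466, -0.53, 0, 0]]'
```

```text
refused: ROWS must be one flat list, 5 numbers to a row, no inner brackets. Nothing was moved.
```

Wrong form. The message asks for one flat list, 5 numbers to a row, no inner brackets, so I'll send the same numbers that way.

```bash
python3 nudge.py '[0.085, -0.466, -0.53, 0, 0, 0.085, -0.466, -0.53, 0, 0, 0.085, -0.466, -0.53, 0, 0, 0.085, -0.466, -0.53, 0, 0, 0.085, -0.466, -0.53, 0, 0]'
python3 plan.py .4505 -.1224 .24 162.2
```

```text
clock: 0.6
ee_pos: [0.2669, 0.2937, 0.4044]
eef_rot: [-0.479, -3.105, 0.0]
ft_force: [1.1, 0.0, 1.3]
opening: 0.0849
finger_force: 0.0
shift [-0.3004 -0.3414  0.0094] turn -1.5662 cur yang 72.46 j [ 0.83 -0.28 -0.16  1.69 -0.    1.14] tilt [-0. -0. -1.] grasp [0.2669 0.2936 0.2494]
```

```bash
python3 nudge.py '[0.085, -0.15, -0.17, 0, 0, 0.085, -0.15, -0.17, 0, 0, 0.085, -0.15, -0.17, 0, 0, 0.085, -0.15, -0.17, 0, 0, 0.085, -0.15, -0.17, 0, 0]' >/dev/null
python3 nudge.py '[0.085, -0.15, -0.17, 0, -0.75, 0.085, -0.15, -0.17, 0, -0.75, 0.085, -0.15, -0.17, 0, -0.75, 0.085, -0.15, -0.17, 0, -0.75, 0.085, -0.15, -0.17, 0, -0.75]' >/dev/null
python3 nudge.py '[0.085, 0, 0, 0, -0.75, 0.085, 0, 0, 0, -0.75, 0.085, 0, 0, 0, -0.75, 0.085, 0, 0, 0, -0.75, 0.085, 0, 0, 0, -0.75]'
python3 plan.py .4505 -.1224 .24 162.2; python3 -c "
from h import *
snap('wrist','w1')"
```

```text
clock: 2.1
ee_pos: [0.4435, -0.1032, 0.4044]
eef_rot: [1.614, -2.695, -0.001]
ft_force: [0.2, -0.2, 0.2]
opening: 0.085
finger_force: 0.0
shift [ 0.0136 -0.0152  0.0094] turn -0.1809 cur yang 151.83 j [-0.23 -0.14 -0.04  1.66  0.   -1.31] tilt [-0.001  0.    -1.   ] grasp [ 0.4434 -0.1032  0.2494]
```

View pics/w1.png

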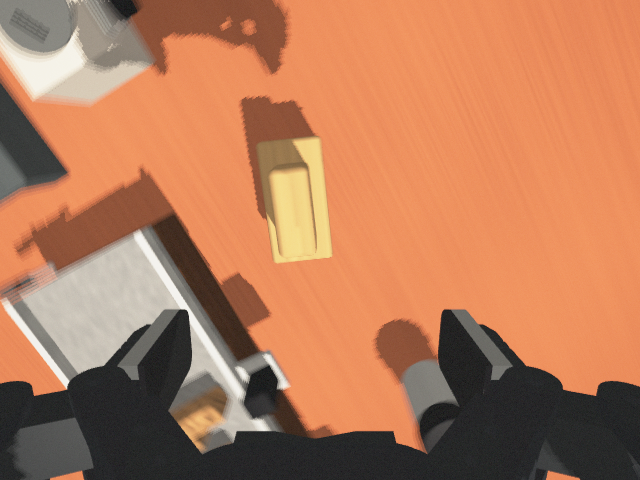

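The wrist view shows the brush grip top centred at about (293,211) and the wooden back with corners at (258,142), (320,137), (331,258) and (273,263).

Run:
```python
from h import *
g=[atz('w1',u,v,.105)[:2] for u,v in((272,165),(306,163),(316,255),(280,258))]
w=[atz('w1',u,v,.06)[:2] for u,v in((258,142),(320,137),(331,258),(273,263))]
for q in(g,w):
    q=np.array(q);print(q.mean(0),[np.degrees(np.arctan2(*(q[i]-q[j])[::-1])).round(1) for i,j in((1,2),(0,3),(1,0),(2,3))],[np.linalg.norm(q[i]-q[j]).round(4) for i,j in((1,2),(0,3),(1,0),(2,3))])
print(tri(('w1',294,210),('top0',120+478/2-.25,145+215/2-.25)))
```

```text
[ 0.44928354 -0.1226277 ] [np.float64(-112.2), np.float64(-114.7), np.float64(155.1), np.float64(156.8)] [np.float64(0.0611), np.float64(0.0618), np.float64(0.0216), np.float64(0.0243)]
[ 0.45059694 -0.12139274] [np.float64(-112.6), np.float64(-113.0), np.float64(156.3), np.float64(157.0)] [np.float64(0.0925), np.float64(0.093), np.float64(0.0453), np.float64(0.0458)]
(array([ 0.45012258, -0.12364949,  0.10293511]), [(np.float64(-2.1), np.float64(0.3)), (np.float64(-0.2), np.float64(0.5))])
```

```bash
python3 plan.py .450 -.122 .086 157
```

```text
shift [ 0.0136 -0.0146  0.1634] turn -0.0808 cur yang 152.37 j [-0.23 -0.14 -0.04  1.66 -0.   -1.32] tilt [-0.001  0.    -1.   ] grasp [ 0.4434 -0.1032  0.2494]
```

```bash
python3 nudge.py '[0.085, 0.013, -0.014, 0, 0, 0.085, 0.013, -0.014, 0, 0, 0.085, 0.013, -0.014, 0, 0]'>/dev/null;python3 plan.py .450 -.122 .086 157
```

```text
shift [ 0.0004 -0.0009  0.1635] turn -0.0989 cur yang 151.33 j [-0.26 -0.11 -0.02  1.66  0.   -1.33] tilt [-0.001  0.    -1.   ] grasp [ 0.4495 -0.1212  0.2495]
```

```bash
python3 nudge.py '[0.085, 0, -0.001, 0.05, -0.1, 0.085, 0, -0.001, 0.1, -0.1, 0.085, 0, -0.001, 0.14, -0.1, 0.085, 0, -0.001, 0.1635, -0.1, 0.085, 0, -0.001, 0.1635, -0.1]'>/dev/null;python3 plan.py .450 -.122 .086 157
python3 nudge.py '[0.02, 0, 0, 0, 0, 0.01, 0, 0, 0, 0, 0.01, 0, 0, 0, 0, 0.01, 0, 0, 0, 0, 0.01, 0, 0, 0, 0]' 60; python3 nudge.py '[0.01, 0, 0, 0, 0, 0.01, 0, 0, 0, 0, 0.01, 0, 0, 0, 0]';python3 plan.py .45 -.122 .2 157
```

```text
shift [ 0.0007 -0.0011 -0.003 ] turn 0.003 cur yang 157.17 j [-0.26 -0.11 -0.34  1.35  0.   -1.44] tilt [-0.006  0.002 -1.   ] grasp [ 0.4483 -0.1207  0.083 ]
clock: 3.45
ee_pos: [0.4509, -0.1218, 0.2424]
eef_rot: [-1.738, 2.615, -0.002]
ft_force: [-0.8, 0.6, 5.5]
opening: 0.0252
finger_force: 60.9
clock: 3.75
ee_pos: [0.4509, -0.1218, 0.2424]
eef_rot: [-1.738, 2.615, -0.002]
ft_force: [-1.1, 1.2, 7.3]
opening: 0.0252
finger_force: 61.0
shift [ 0.0004  0.0005 -0.1126] turn 0.0037 cur yang 157.21 j [-0.26 -0.11 -0.34  1.35  0.   -1.44] tilt [ 0.002 -0.    -1.   ] grasp [ 0.4511 -0.1219  0.0874]
```

```bash
python3 nudge.py '[0.01, 0, 0, -0.05, 0, 0.01, 0, 0, -0.1, 0, 0.01, 0, 0, -0.15, 0, 0.01, 0, 0, -0.15, 0, 0.01, 0, 0, -0.15, 0]'>/dev/null
python3 nudge.py '[0.01, 0, 0, 0, 0.6, 0.01, 0, 0, 0, 0.6, 0.01, 0, 0, 0, 0.6, 0.01, 0, 0, 0, 0.6, 0.01, 0, 0, 0, 0.6]'>/dev/null
python3 nudge.py '[0.01, 0, 0, 0, 0.6, 0.01, 0, 0, 0, 0.6, 0.01, 0, 0, 0, 0.6, 0.01, 0, 0, 0, 0.6, 0.01, 0, 0, 0, 0.6]';python3 plan.py .6153 -.12 .23 88
```

```text
clock: 5.25
ee_pos: [0.4504, -0.1217, 0.3901]
eef_rot: [-0.039, -3.139, -0.001]
ft_force: [-0.8, 0.8, -2.5]
opening: 0.0254
finger_force: 60.5
shift [-0.1648  0.0058  0.0047] turn 0.0099 cur yang 88.57 j [-0.26 -0.12 -0.05  1.64 -0.   -0.24] tilt [-0.002  0.    -1.   ] grasp [ 0.4501 -0.1216  0.2351]
```

```bash
python3 nudge.py '[0.01, -0.165, 0.006, 0, 0.01, 0.01, -0.165, 0.006, 0, 0.01, 0.01, -0.165, 0.006, 0, 0.01, 0.01, -0.165, 0.006, 0, 0.01, 0.01, -0.165, 0.006, 0, 0.01]'>/dev/null;python3 nudge.py '[0.01, 0, 0, 0, 0, 0.01, 0, 0, 0, 0]'>/dev/null; python3 plan.py .6153 -.12 .1594 88
python3 - <<'E'
from h import *
snap('top','t2');snap('scene','s2');snap('wrist','w2')
a=cv2.imread('pics/w2.png');b=cv2.imread('pics/s2.png')[190:430,190:510]
a=cv2.resize(a,(440,330));b=cv2.resize(b,(360,270));c=np.zeros((330,800,3),np.uint8);c[:,:440]=a;c[:270,440:]=b;cv2.imwrite('pics/m2.png',c)
E
```

```text
shift [-0.0006  0.0002  0.0772] turn 0.0005 cur yang 88.03 j [-0.19  0.27  0.36  1.66 -0.   -0.16] tilt [-0. -0. -1.] grasp [ 0.6147 -0.1202  0.2366]
```

View pics/m2.png

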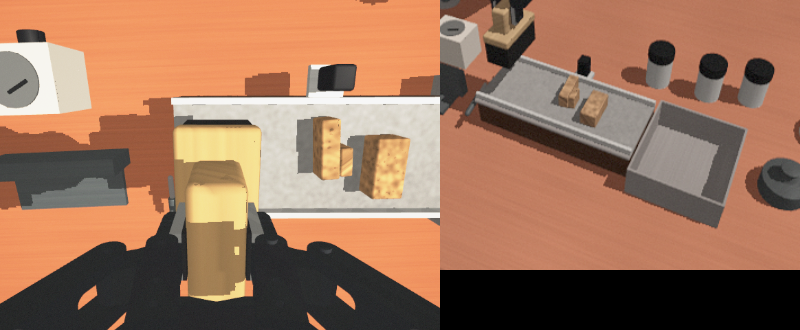

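The wrist view shows the brush held above the -y end of the back. The near lip is at m2 (300,97), the far lip at (350,215), and both offcuts are ahead of the brush. I'll check the lips against my estimate.

Run:
```python
from h import *
k=640/440
def st(p,c=np.array([.619,-.0151]),th=-.035):
    d=p[:2]-c; return np.array([np.cos(th)*d[0]+np.sin(th)*d[1],-np.sin(th)*d[0]+np.cos(th)*d[1]]).round(4)
for u,v in((200,97),(300,97),(430,97),(200,103),(430,103),(350,217),(430,217),(350,211),(430,211)):print(u,v,st(atz('w2',u*k,v*k,.082)))
for u,v in((312,116),(338,118),(318,180),(361,136),(368,197),(408,196)):print('off',st(atz('w2',u*k,v*k,.098)))
```

```text
200 97 [-0.0589 -0.1201]
300 97 [-0.0588 -0.0258]
430 97 [-0.0587  0.0969]
200 103 [-0.0534 -0.1202]
430 103 [-0.0532  0.098 ]
350 217 [0.0646 0.0367]
430 217 [0.0648 0.1214]
350 211 [0.0578 0.0358]
430 211 [0.0579 0.12  ]
off [-0.0426 -0.0182]
off [-0.0408  0.0055]
off [ 0.0183 -0.0071]
off [-0.0243  0.0286]
off [0.0358 0.0435]
off [0.0348 0.0825]
```

```bash
python3 nudge.py '[0.01, -0.0025, 0, 0.03, 0, 0.01, -0.0025, 0, 0.06, 0, 0.01, -0.0025, 0, 0.07, 0, 0.01, -0.0025, 0, 0.077, 0, 0.01, -0.0025, 0, 0.077, 0]';python3 nudge.py '[0.01, 0, 0, 0, 0, 0.01, 0, 0, 0, 0]'; python3 plan.py .6279 .185 .16 88
```

```text
clock: 6.6
ee_pos: [0.6179, -0.1203, 0.3147]
eef_rot: [0.058, 3.141, -0.0]
ft_force: [0.7, 0.3, -2.2]
opening: 0.0254
finger_force: 60.2
clock: 6.8
ee_pos: [0.6183, -0.1203, 0.3158]
eef_rot: [0.058, 3.139, -0.001]
ft_force: [-0.8, 0.5, -2.3]
opening: 0.0254
finger_force: 60.2
shift [0.0017 0.3054 0.0007] turn -0.0018 cur yang 87.9 j [-0.19  0.26  0.21  1.51 -0.   -0.16] tilt [ 0.002 -0.    -1.   ] grasp [ 0.6187 -0.1203  0.1608]
```

```bash
python3 nudge.py '[0.01, 0, 0.02, 0.001, 0, 0.01, 0, 0.04, 0.001, 0, 0.01, 0, 0.06, 0.001, 0, 0.01, 0, 0.08, 0.001, 0, 0.01, 0, 0.1, 0.001, 0]';python3 nudge.py '[0.01, 0, 0.02, 0, 0, 0.01, 0, 0.04, 0, 0, 0.01, 0, 0.06, 0, 0, 0.01, 0, 0.08, 0, 0, 0.01, 0, 0.1, 0, 0]'; python3 plan.py .6279 .185 .16 88;python3 - <<'E'
from h import *
snap('top','t3');snap('scene','s3')
b=cv2.imread('pics/s3.png')[190:430,190:510];a=cv2.imread('pics/t3.png')[140:260,170:410]
c=np.zeros((300,800,3),np.uint8);c[:200,:400]=cv2.resize(a,(400,200));c[:,400:]=cv2.resize(b,(400,300));cv2.imwrite('pics/m3.png',c)
E
```

```text
clock: 7.3
ee_pos: [0.622, -0.0195, 0.3143]
eef_rot: [0.058, 3.14, -0.0]
ft_force: [0.0, -0.3, -1.4]
opening: 0.0254
finger_force: 60.3
clock: 7.8
ee_pos: [0.6257, 0.0804, 0.3143]
eef_rot: [0.058, 3.14, -0.0]
ft_force: [0.7, -1.4, -2.0]
opening: 0.0253
finger_force: 60.3
shift [ 0.0016  0.1046 -0.0007] turn -0.002 cur yang 87.89 j [ 0.13  0.27  0.21  1.51 -0.    0.16] tilt [ 0.001 -0.    -1.   ] grasp [0.6259 0.0804 0.1593]
```

View pics/m3.png

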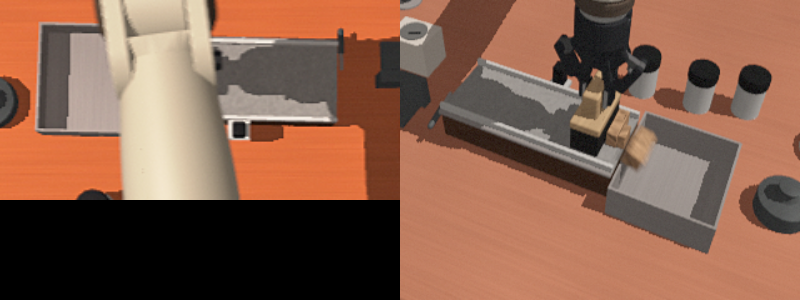

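In the scene part the offcuts sit ahead of the brush, and the first is tipping over the tray edge at (640,145). I'll continue the sweep.

```bash
python3 nudge.py '[0.01, 0, 0.02, 0, 0, 0.01, 0, 0.04, 0, 0, 0.01, 0, 0.06, 0, 0, 0.01, 0, 0.085, 0, 0, 0.01, 0, 0.11, 0, 0]';python3 nudge.py '[0.01, 0, 0, 0, 0, 0.01, 0, 0, 0, 0]'; python3 plan.py .6279 .185 .16 88;python3 - <<'E'
from h import *
snap('scene','s4')
b=cv2.imread('pics/s4.png')[220:400,290:530]
cv2.imwrite('pics/m4.png',cv2.resize(b,(480,360)))
E
```

```text
clock: 8.4
ee_pos: [0.6298, 0.1897, 0.3141]
eef_rot: [0.059, 3.14, 0.0]
ft_force: [0.5, -0.8, -2.9]
opening: 0.0253
finger_force: 60.3
clock: 8.6
ee_pos: [0.6296, 0.1895, 0.3137]
eef_rot: [0.057, 3.141, -0.0]
ft_force: [-0.1, -1.2, -2.9]
opening: 0.0257
finger_force: 60.4
shift [ 0.0016 -0.0045 -0.0013] turn -0.0012 cur yang 87.93 j [ 0.29  0.33  0.29  1.53 -0.    0.33] tilt [ 0. -0. -1.] grasp [0.6297 0.1894 0.1587]
```

View pics/m4.png

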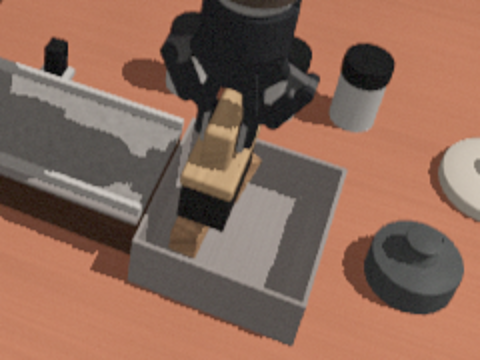

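Both offcuts look to be down in the tray, at (187,237) and behind the brush at (250,170). I'll lift, move back and check.

```bash
python3 nudge.py '[0.01, 0, 0, -0.03, 0, 0.01, 0, 0, -0.07, 0, 0.01, 0, 0, -0.1, 0, 0.01, 0.05, -0.04, -0.1, 0, 0.01, 0.09, -0.07, -0.1, 0]'>/dev/null
python3 nudge.py '[0.01, 0.1, -0.2, 0, 0, 0.01, 0.1, -0.2, 0, 0, 0.01, 0.1, -0.2, 0, 0, 0.01, 0.1, -0.2, 0, 0, 0.01, 0.1, -0.2, 0, 0]'>/dev/null
python3 nudge.py '[0.01, 0, 0, 0, 0, 0.01, 0, 0, 0, 0]';python3 plan.py .4 -.15 .0874 88;python3 - <<'E'
from h import *
snap('top','t5');snap('scene','s5')
b=cv2.imread('pics/s5.png')[220:400,290:530];a=cv2.imread('pics/t5.png')[140:240,180:400]
c=np.zeros((300,800,3),np.uint8);c[:182,:400]=cv2.resize(a,(400,182));c[:,400:]=cv2.resize(b,(400,300));cv2.imwrite('pics/m5.png',c)
E
```

```text
clock: 9.85
ee_pos: [0.4407, -0.0662, 0.4139]
eef_rot: [0.062, 3.14, -0.0]
ft_force: [0.1, 0.8, -2.0]
opening: 0.0252
finger_force: 60.4
shift [ 0.0376 -0.0853  0.1714] turn -0.0045 cur yang 87.74 j [-0.15 -0.16 -0.04  1.68  0.   -0.11] tilt [ 0.001 -0.    -1.   ] grasp [ 0.4409 -0.0662  0.2589]
```

View pics/m5.png

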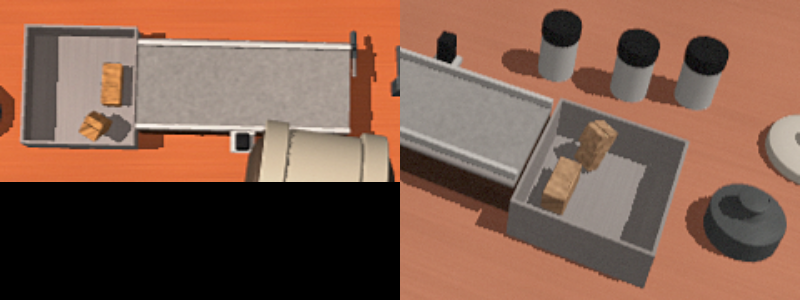

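The back is empty and both offcuts lie inside the tray, at top (112,83) and (94,125). I'll set the brush down.

```bash
python3 nudge.py '[0.01, 0.038, -0.085, 0.04, 0, 0.01, 0.038, -0.085, 0.08, 0, 0.01, 0.038, -0.085, 0.12, 0, 0.01, 0.038, -0.085, 0.15, 0, 0.01, 0.038, -0.085, 0.163, 0]'>/dev/null
python3 nudge.py '[0.01, 0, 0, 0.004, 0, 0.01, 0, 0, 0.007, 0, 0.01, 0, 0, 0.007, 0, 0.01, 0, 0, 0.007, 0]';python3 plan.py .4 -.15 .0874 88
```

```text
clock: 10.85
ee_pos: [0.4008, -0.1487, 0.2449]
eef_rot: [0.057, 3.139, -0.001]
ft_force: [-0.1, -0.1, -1.7]
opening: 0.0254
finger_force: 60.3
shift [ 0.0008 -0.0014  0.0025] turn -0.0012 cur yang 87.93 j [-0.36 -0.21 -0.42  1.36  0.   -0.32] tilt [ 0.002 -0.001 -1.   ] grasp [ 0.4012 -0.1488  0.0899]
```

```bash
python3 nudge.py '[0.01, 0, 0, 0.002, 0, 0.01, 0, 0, 0.0025, 0, 0.01, 0, 0, 0.0025, 0]';python3 nudge.py '[0.06, 0, 0, 0, 0, 0.06, 0, 0, 0, 0, 0.06, 0, 0, 0, 0]';python3 nudge.py '[0.06, 0, 0, -0.04, 0, 0.06, 0, 0, -0.08, 0, 0.06, 0, 0, -0.12, 0, 0.06, 0, 0, -0.12, 0, 0.06, 0, 0, -0.12, 0]'; python3 plan.py .5405 -.012 .2 88
python3 - <<'E'
from h import *
snap('scene','s6'); snap('wrist','w6')
c=np.zeros((300,800,3),np.uint8);c[:,:400]=cv2.resize(cv2.imread('pics/w6.png'),(400,300));c[:,400:]=cv2.resize(cv2.imread('pics/s6.png')[150:330,180:420],(400,300));cv2.imwrite('pics/m6.png',c)
E
```

```text
clock: 11.15
ee_pos: [0.4007, -0.1488, 0.2425]
eef_rot: [0.057, 3.138, -0.001]
ft_force: [0.2, 2.3, 6.9]
opening: 0.0252
finger_force: 61.7
clock: 11.45
ee_pos: [0.4001, -0.1488, 0.2409]
eef_rot: [0.058, 3.141, -0.0]
ft_force: [-0.4, 0.1, -0.3]
opening: 0.0598
finger_force: 0.0
clock: 11.95
ee_pos: [0.4003, -0.1489, 0.3615]
eef_rot: [0.058, 3.14, -0.001]
ft_force: [0.0, 0.6, -0.7]
opening: 0.06
finger_force: 0.0
shift [-0.135   0.1419  0.0066] turn -0.002 cur yang 87.89 j [-0.36 -0.22 -0.2   1.59 -0.   -0.32] tilt [ 0.002 -0.001 -1.   ] grasp [ 0.4005 -0.149   0.2065]
```

View pics/m6.png

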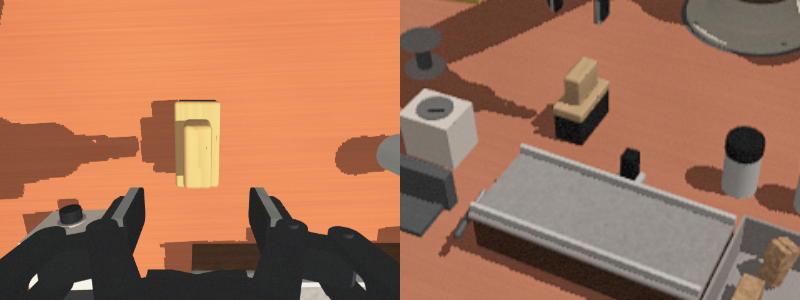

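The brush stands upright on the counter: wrist (197,145), scene (580,100). Next is the grip.

```bash
python3 nudge.py '[0.06, -0.135, 0.142, 0, 0, 0.06, -0.135, 0.142, 0, 0, 0.06, -0.135, 0.142, 0, 0, 0.06, -0.135, 0.142, 0, 0, 0.06, -0.135, 0.142, 0, 0]'>/dev/null
python3 nudge.py '[0.06, 0, 0, 0, 0]'>/dev/null;python3 plan.py .541 -.012 .103 88
```

```text
shift [-0.001  -0.0009  0.1008] turn -0.0 cur yang 88.0 j [-0.02  0.05  0.05  1.57 -0.    0.01] tilt [-0.004 -0.    -1.   ] grasp [ 0.5399 -0.0111  0.2038]
```

```bash
python3 nudge.py '[0.06, -0.001, -0.001, 0.04, 0, 0.06, -0.001, -0.001, 0.07, 0, 0.06, -0.001, -0.001, 0.09, 0, 0.06, -0.001, -0.001, 0.101, 0, 0.06, -0.001, -0.001, 0.101, 0]'
python3 nudge.py '[0.005, 0, 0, 0, 0, 0.005, 0, 0, 0, 0, 0.005, 0, 0, 0, 0, 0.005, 0, 0, 0, 0, 0.005, 0, 0, 0, 0]' 30;python3 plan.py .541 -.012 .103 88
```

```text
clock: 13.15
ee_pos: [0.5402, -0.0136, 0.2585]
eef_rot: [-0.06, -3.139, 0.0]
ft_force: [0.7, -0.5, -0.4]
opening: 0.0599
finger_force: 0.0
clock: 13.65
ee_pos: [0.5415, -0.0115, 0.2615]
eef_rot: [0.055, 3.139, 0.006]
ft_force: [-0.9, 12.5, 4.9]
opening: 0.0194
finger_force: 33.6
shift [ 0.0005 -0.0005  0.0035] turn -0.0001 cur yang 88.0 j [-0.02  0.06 -0.13  1.38  0.    0.01] tilt [ 0.002  0.004 -1.   ] grasp [ 0.5419 -0.0109  0.1065]
```

```bash
python3 nudge.py '[0.005, 0, 0.001, 0, 0, 0.005, -0.0048, 0.0015, -0.0138, 0, 0.005, -0.0109, 0.0015, -0.0273, 0, 0.005, -0.0183, 0.0015, -0.0398, 0, 0.005, -0.0269, 0.0015, -0.0516, 0]';python3 plan.py .541 -.012 .103 88
```

```text
clock: 14.15
ee_pos: [0.5678, -0.0118, 0.3118]
eef_rot: [-0.056, -3.139, -0.002]
ft_force: [-1.8, 4.8, -5.2]
opening: 0.0194
finger_force: 31.3
shift [ 0.0267 -0.0013  0.0539] turn -0.001 cur yang 87.94 j [-0.02  0.12  0.03  1.49  0.    0.01] tilt [-0.002  0.001 -1.   ] grasp [ 0.5675 -0.0116  0.1568]
```

```bash
python3 nudge.py '[0.005, -0.0097, 0.0, -0.0108, 0, 0.005, -0.0206, 0.0, -0.0208, 0, 0.005, -0.0323, 0, -0.0295, 0, 0.005, -0.0448, 0, -0.0370, 0, 0.005, -0.0582, 0, -0.0433, 0]';python3 nudge.py '[0.005, -0.0137, 0.0, -0.0048, 0, 0.005, -0.0278, 0.0, -0.0083, 0, 0.005, -0.0351, 0, -0.0095, 0, 0.005, -0.0351, 0, -0.0095, 0]'; python3 plan.py .541 -.012 .103 88
python3 -c "
from h import *
snap('scene','s7')
cv2.imwrite('pics/m7.png',cv2.resize(cv2.imread('pics/s7.png')[130:400,150:510],(480,360)))"
```

```text
clock: 14.65
ee_pos: [0.6262, -0.0138, 0.3559]
eef_rot: [-0.056, -3.14, -0.003]
ft_force: [-2.3, 5.8, -0.2]
opening: 0.0192
finger_force: 31.1
clock: 15.05
ee_pos: [0.662, -0.015, 0.3657]
eef_rot: [0.056, 3.139, 0.003]
ft_force: [-2.5, 5.3, 4.0]
opening: 0.0193
finger_force: 31.9
shift [ 0.1212 -0.0016  0.1075] turn -0.0009 cur yang 87.95 j [-0.02  0.36  0.42  1.63  0.    0.01] tilt [ 0.002  0.002 -1.   ] grasp [ 0.6622 -0.0147  0.2107]
```

View pics/m7.png

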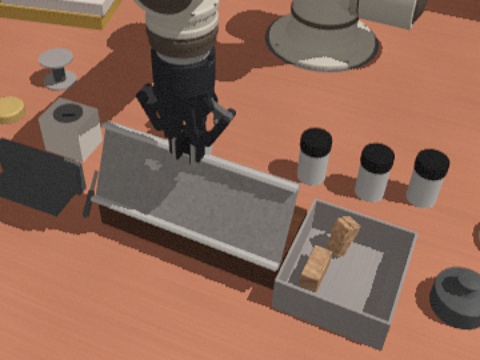

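The scene view shows the back lifted past vertical-ish, about 1.15 rad, with the grip still held at (188,150). I'll release it and back off.

```bash
python3 nudge.py '[0.085, 0, 0, 0, 0, 0.085, 0, 0, 0, 0, 0.085, 0, 0, 0, 0]';python3 nudge.py '[0.085, 0, 0, -0.05, 0, 0.085, 0.05, 0, -0.05, 0, 0.085, 0.1, 0.02, -0.05, 0, 0.085, 0.15, 0.05, -0.05, 0, 0.085, 0.19, 0.07, -0.05, 0]'>/dev/null
python3 nudge.py '[0.085, 0.05, 0.06, 0, -0.75, 0.085, 0.05, 0.06, 0, -0.75, 0.085, 0.05, 0.06, 0, -0.75, 0.085, 0.05, 0.06, 0, -0.75, 0.085, 0.05, 0.06, 0, -0.75]'>/dev/null
python3 nudge.py '[0.085, 0, 0, 0, -0.75, 0.085, 0, 0, 0, -0.75, 0.085, 0, 0, 0, -0.75, 0.085, 0, 0, 0, -0.75, 0.085, 0, 0, 0, -0.75]';python3 nudge.py '[0.085, 0, 0, 0, 0]'>/dev/null;python3 plan.py .4325 .108 .2 178
python3 - <<'E'
from h import *
snap('scene','s8'); snap('wrist','w8');snap('top','t8')
c=np.zeros((400,800,3),np.uint8);c[:300,:400]=cv2.resize(cv2.imread('pics/w8.png'),(400,300));c[:300,400:]=cv2.resize(cv2.imread('pics/s8.png')[130:400,150:510],(400,300));cv2.imwrite('pics/m8.png',c)
E
```

```text
clock: 15.4
ee_pos: [0.6613, -0.0159, 0.3644]
eef_rot: [0.058, 3.141, -0.0]
ft_force: [-0.5, -1.0, -0.1]
opening: 0.0622
finger_force: 0.0
clock: 16.9
ee_pos: [0.4321, 0.1194, 0.4144]
eef_rot: [-2.106, 2.331, -0.0]
ft_force: [0.8, -0.6, 0.2]
opening: 0.0853
finger_force: 0.0
shift [ 0.0114 -0.0015  0.0594] turn -0.0706 cur yang 173.95 j [ 0.27 -0.15 -0.04  1.68 -0.   -1.2 ] tilt [ 0. -0. -1.] grasp [0.4322 0.1195 0.2594]
```

View pics/m8.png

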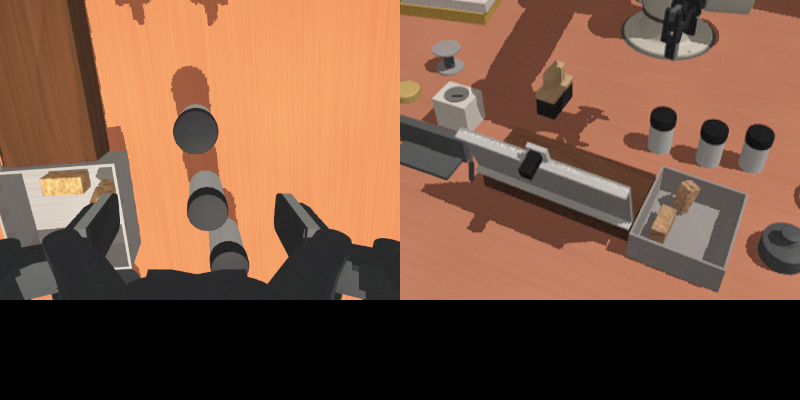

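The back now stands fully open, with the shelf free behind it. The wrist view shows cap tops at (196,131), (207,209) and (229,260), which are canisters 3, 2 and 1.

```bash
python3 - <<'E'
from h import *
for n,w,t in(('c3',(196,131),(292,233)),('c2',(207,209),(211,237))):
    print(n,atz('w8',w[0]*1.6,w[1]*1.6,.09).round(4),tri(('w8',w[0]*1.6,w[1]*1.6),('top0',120+t[0]/2-.25,145+t[1]/2-.25)))
# hough check in top8 for caps
g=cv2.cvtColor(cv2.imread('pics/w8.png'),cv2.COLOR_BGR2GRAY)
m=(g<75).astype(np.uint8); n,l,s,c=cv2.connectedComponentsWithStats(m)
for i in range(1,n):
    if s[i,4]>800: print(s[i],c[i].round(1),atz('w8',*c[i],.09).round(4))
E
python3 plan.py .4325 .108 .2 178
```

```text
c3 [0.4327 0.1081 0.09  ] (array([0.4326534 , 0.10818241, 0.08959228]), [(np.float64(0.1), np.float64(-0.0)), (np.float64(-0.0), np.float64(-0.0))])
c2 [0.4301 0.2071 0.09  ] (array([0.42964115, 0.20995496, 0.08450992]), [(np.float64(0.7), np.float64(-0.1)), (np.float64(-0.0), np.float64(-0.2))])
[ 107    0   68  257 6337] [141.7 120.6] [0.5409 0.0349 0.09  ]
[ 277  173   72   72 3194] [310.7 202.8] [0.4343 0.103  0.09  ]
[299 299  66  51 861] [329.9 313.5] [0.4294 0.1894 0.09  ]
[    0   309   640   171 50403] [327.  423.9] [0.4418 0.2881 0.09  ]
shift [ 0.0114 -0.0016  0.0593] turn -0.077 cur yang 173.59 j [ 0.27 -0.15 -0.04  1.68 -0.   -1.19] tilt [ 0. -0. -1.] grasp [0.4322 0.1195 0.2593]
```

```bash
python3 nudge.py '[0.085, 0.0114, -0.0016, 0.05, -0.077, 0.085, 0.0114, -0.0016, 0.1, -0.077, 0.085, 0.0114, -0.0016, 0.14, -0.077, 0.085, 0.0114, -0.0016, 0.17, -0.077, 0.085, 0.0114, -0.0016, 0.181, -0.077]'>/dev/null
python3 nudge.py '[0.085, 0, 0, 0, 0, 0.04, 0, 0, 0, 0, 0.04, 0, 0, 0, 0, 0.04, 0, 0, 0, 0, 0.04, 0, 0, 0, 0]' 35; python3 plan.py .62 .08 .2 178
```

```text
clock: 18.15
ee_pos: [0.4331, 0.1083, 0.2352]
eef_rot: [-2.185, 2.254, -0.002]
ft_force: [-1.6, -0.3, 6.1]
opening: 0.0508
finger_force: 35.5
shift [ 0.0224 -0.188  -0.1193] turn 0.004 cur yang 178.23 j [ 0.24 -0.16 -0.39  1.34  0.   -1.3 ] tilt [ 0.003  0.001 -1.   ] grasp [0.4336 0.1084 0.0802]
```

```bash
python3 nudge.py '[0.04, 0, 0, -0.05, 0, 0.04, 0, 0, -0.1, 0, 0.04, 0, 0, -0.15, 0, 0.04, 0, 0, -0.15, 0]'; python3 nudge.py '[0.04, 0.22, -0.162, 0, 0, 0.04, 0.22, -0.162, 0, 0, 0.04, 0.22, -0.162, 0, 0, 0.04, 0.22, -0.162, 0, 0, 0.04, 0.22, -0.162, 0, 0]'>/dev/null;python3 nudge.py '[0.04, 0, 0, 0, 0, 0.04, 0, 0, 0, 0]'>/dev/null;python3 plan.py .6024 -.1046 .1412 178
```

```text
clock: 18.55
ee_pos: [0.433, 0.1082, 0.3909]
eef_rot: [-2.18, 2.249, -0.009]
ft_force: [0.2, -0.0, -1.4]
opening: 0.0511
finger_force: 37.9
shift [ 0.0051 -0.0277  0.0861] turn 0.0022 cur yang 178.12 j [-0.17  0.16  0.22  1.63  0.   -1.71] tilt [-0.002  0.    -1.   ] grasp [ 0.5748 -0.0986  0.2274]
```

```bash
python3 nudge.py '[0.04, 0.005, -0.0277, 0.02, 0, 0.04, 0.005, -0.0277, 0.05, 0, 0.04, 0.005, -0.0277, 0.07, 0, 0.04, 0.005, -0.0277, 0.08, 0, 0.04, 0.005, -0.0277, 0.083, 0]'>/dev/null;python3 nudge.py '[0.04, 0, 0, 0, 0, 0.04, 0, 0, 0.002, 0, 0.04, 0, 0, 0.002, 0, 0.04, 0, 0, 0.002, 0]';python3 plan.py .6024 -.1046 .1402 178
```

```text
clock: 20.15
ee_pos: [0.6022, -0.1035, 0.2989]
eef_rot: [-2.187, 2.255, -0.001]
ft_force: [0.4, 0.6, -1.3]
opening: 0.051
finger_force: 38.0
shift [ 0.0011 -0.0002  0.0037] turn 0.0042 cur yang 178.24 j [-0.17  0.22  0.12  1.47  0.   -1.71] tilt [ 0.001 -0.    -1.   ] grasp [ 0.6024 -0.1035  0.1439]
```

```bash
python3 nudge.py '[0.04, 0, 0, 0.002, 0, 0.04, 0, 0, 0.003, 0, 0.04, 0, 0, 0.0035, 0, 0.04, 0, 0, 0.0035, 0]'; python3 plan.py .6024 -.1046 .1402 178
```

```text
clock: 20.55
ee_pos: [0.6021, -0.1035, 0.2953]
eef_rot: [-2.187, 2.255, -0.001]
ft_force: [-1.3, 0.8, 5.1]
opening: 0.0507
finger_force: 38.5
shift [ 0.001  -0.0003  0.0001] turn 0.0042 cur yang 178.24 j [-0.17  0.22  0.11  1.46 -0.   -1.71] tilt [ 0.001 -0.    -1.   ] grasp [ 0.6022 -0.1036  0.1403]
```

```bash
python3 nudge.py '[0.075, 0, 0, 0, 0, 0.085, 0, 0, 0, 0, 0.085, 0, 0, 0, 0]';python3 nudge.py '[0.085, 0, 0, -0.03, 0, 0.085, 0, 0, -0.07, 0, 0.085, 0, 0, -0.12, 0, 0.085, -0.02, 0.04, -0.12, 0, 0.085, -0.05, 0.08, -0.12, 0]'>/dev/null;python3 nudge.py '[0.085, -0.26, 0.09, 0, 0, 0.085, -0.26, 0.09, 0, 0, 0.085, -0.26, 0.09, 0, 0, 0.085, -0.26, 0.09, 0, 0, 0.085, -0.26, 0.09, 0, 0]'>/dev/null;python3 nudge.py '[0.085, 0, 0, 0, 0]'>/dev/null;python3 plan.py .4297 .209 .078 178
python3 - <<'E'
from h import *
snap('scene','s9'); snap('wrist','w9')
c=np.zeros((300,800,3),np.uint8);c[:300,:400]=cv2.resize(cv2.imread('pics/w9.png'),(400,300));c[:300,400:]=cv2.resize(cv2.imread('pics/s9.png')[130:400,150:510],(400,300));cv2.imwrite('pics/m9.png',c)
E
```

```text
clock: 20.85
ee_pos: [0.6022, -0.1035, 0.2945]
eef_rot: [2.187, -2.255, -0.0]
ft_force: [0.4, -0.6, -1.1]
opening: 0.0846
finger_force: 0.0
shift [-0.0164  0.0181  0.1816] turn 0.0104 cur yang 178.6 j [ 0.41 -0.06  0.05  1.68  0.   -1.14] tilt [-0.     0.001 -1.   ] grasp [0.4474 0.1922 0.2596]
```

View pics/m9.png

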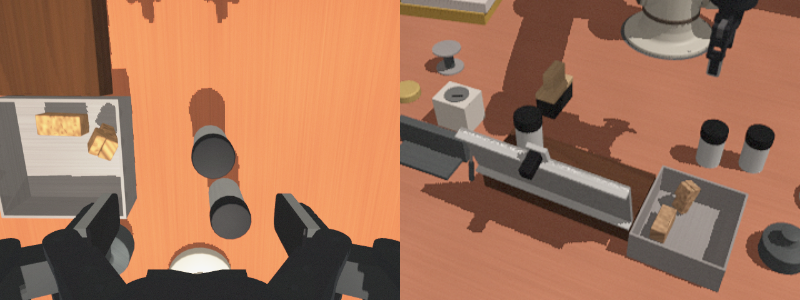

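Canister 3 stands on the shelf, at scene (528,125). The remaining caps are at wrist (213,157) and (231,219).

```bash
python3 - <<'E'
from h import *
for n,w,t in(('c2',(213,157),(211,237)),('c1',(231,219),(148,256))):
    print(n,atz('w9',w[0]*1.6,w[1]*1.6,.09).round(4),tri(('w9',w[0]*1.6,w[1]*1.6),('top0',120+t[0]/2-.25,145+t[1]/2-.25)))
E
python3 plan.py .4297 .209 .078 178
```

```text
c2 [0.4305 0.2102 0.09  ] (array([0.42974764, 0.20954371, 0.09053057]), [(np.float64(1.1), np.float64(-0.6)), (np.float64(-0.2), np.float64(-0.3))])
c1 [0.4087 0.2919 0.09  ] (array([0.40801571, 0.28653551, 0.09799892]), [(np.float64(2.3), np.float64(-0.9)), (np.float64(-0.3), np.float64(-0.7))])
shift [-0.0198  0.0196  0.1816] turn 0.0074 cur yang 178.42 j [ 0.4  -0.06  0.05  1.68 -0.   -1.15] tilt [-0. -0. -1.] grasp [0.4488 0.1886 0.2596]
```

```bash
python3 nudge.py '[0.085, -0.0205, 0.0193, 0.05, 0.007, 0.085, -0.0205, 0.0193, 0.1, 0.007, 0.085, -0.0205, 0.0193, 0.14, 0.007, 0.085, -0.0205, 0.0193, 0.17, 0.007, 0.085, -0.0205, 0.0193, 0.1815, 0.007]'>/dev/null
python3 nudge.py '[0.085, 0, 0, 0, 0, 0.04, 0, 0, 0, 0, 0.04, 0, 0, 0, 0, 0.04, 0, 0, 0, 0, 0.04, 0, 0, 0, 0]' 35; python3 plan.py .6055 -.0146 .2 178
```

```text
clock: 23.05
ee_pos: [0.4311, 0.2089, 0.2353]
eef_rot: [-2.177, 2.261, -0.001]
ft_force: [-1.4, 0.9, 6.8]
opening: 0.051
finger_force: 35.4
shift [ 0.2166 -0.183  -0.1195] turn -0.0026 cur yang 177.85 j [ 0.45 -0.08 -0.32  1.33  0.   -1.08] tilt [ 0.003  0.001 -1.   ] grasp [0.4315 0.2091 0.0803]
```

```bash
python3 nudge.py '[0.04, 0, 0, -0.05, 0, 0.04, 0, 0, -0.1, 0, 0.04, 0, 0, -0.14, 0, 0.04, 0.03, -0.025, -0.14, 0, 0.04, 0.06, -0.05, -0.14, 0]'; python3 nudge.py '[0.04, 0.157, -0.133, 0, 0, 0.04, 0.157, -0.133, 0, 0, 0.04, 0.157, -0.133, 0, 0, 0.04, 0.157, -0.133, 0, 0, 0.04, 0.157, -0.133, 0, 0]'>/dev/null;python3 nudge.py '[0.04, 0, 0, 0, 0, 0.04, 0, 0, 0, 0]'>/dev/null;python3 plan.py .6055 -.0146 .1403 178
```

```text
clock: 23.55
ee_pos: [0.4788, 0.1467, 0.3761]
eef_rot: [-2.179, 2.257, -0.003]
ft_force: [-0.7, -0.1, -0.7]
opening: 0.0508
finger_force: 37.8
shift [ 0.0001 -0.0006  0.0784] turn -0.0024 cur yang 177.86 j [-0.02  0.21  0.26  1.61  0.   -1.56] tilt [ 0.  0. -1.] grasp [ 0.6049 -0.0144  0.2187]
```

```bash
python3 nudge.py '[0.04, 0, 0, 0.03, 0, 0.04, 0, 0, 0.055, 0, 0.04, 0, 0, 0.07, 0, 0.04, 0, 0, 0.073, 0, 0.04, 0, 0, 0.076, 0]'>/dev/null;python3 nudge.py '[0.04, 0, 0, 0.001, 0, 0.04, 0, 0, 0.002, 0, 0.04, 0, 0, 0.003, 0, 0.04, 0, 0, 0.003, 0]';python3 plan.py .6055 -.0146 .1403 178
```

```text
clock: 25.15
ee_pos: [0.6054, -0.0151, 0.2954]
eef_rot: [-2.178, 2.262, -0.002]
ft_force: [-0.7, -0.3, 4.3]
opening: 0.051
finger_force: 38.1
shift [-0.0005 -0.0001  0.0001] turn -0.0028 cur yang 177.84 j [-0.02  0.2   0.1   1.46  0.   -1.56] tilt [ 0.002 -0.    -1.   ] grasp [ 0.6057 -0.0151  0.1404]
```

```bash
python3 nudge.py '[0.075, 0, 0, 0, 0, 0.085, 0, 0, 0, 0, 0.085, 0, 0, 0, 0]';python3 nudge.py '[0.085, 0, 0, -0.03, 0, 0.085, 0, 0, -0.07, 0, 0.085, 0, 0, -0.12, 0, 0.085, -0.03, 0.02, -0.12, 0, 0.085, -0.06, 0.04, -0.12, 0]'>/dev/null;python3 nudge.py '[0.085, -0.205, 0.133, 0, 0, 0.085, -0.205, 0.133, 0, 0, 0.085, -0.205, 0.133, 0, 0, 0.085, -0.205, 0.133, 0, 0, 0.085, -0.205, 0.133, 0, 0]'>/dev/null;python3 nudge.py '[0.085, -0.02, 0.01, 0, 0, 0.085, -0.02, 0.01, 0, 0, 0.085, -0.02, 0.01, 0, 0]'>/dev/null;python3 plan.py .4075 .2885 .078 178
python3 - <<'E'
from h import *
snap('scene','s10'); snap('wrist','w10')
c=np.zeros((300,800,3),np.uint8);c[:300,:400]=cv2.resize(cv2.imread('pics/w10.png'),(400,300));c[:300,400:]=cv2.resize(cv2.imread('pics/s10.png')[130:400,150:510],(400,300));cv2.imwrite('pics/m10.png',c)
E
```

```text
clock: 25.45
ee_pos: [0.6053, -0.0151, 0.2941]
eef_rot: [2.179, -2.263, -0.0]
ft_force: [0.4, 0.2, 0.2]
opening: 0.0853
finger_force: 0.0
shift [-0.0108  0.0259  0.1811] turn -0.0014 cur yang 177.92 j [ 0.57  0.    0.11  1.68 -0.   -0.97] tilt [ 0. -0. -1.] grasp [0.433  0.2768 0.2591]
```

View pics/m10.png

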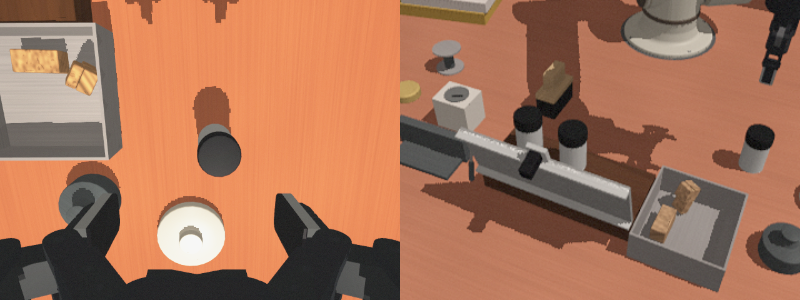

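Two canisters stand on the shelf. The last cap is at wrist (219,154), well clear of the tank lid at (190,235).

Run:
```python
from h import *
w,t=(219,154),(148,256)
print(atz('w10',w[0]*1.6,w[1]*1.6,.09).round(4),tri(('w10',w[0]*1.6,w[1]*1.6),('top0',120+t[0]/2-.25,145+t[1]/2-.25)))
import plan; plan.plan(*atz('w10',w[0]*1.6,w[1]*1.6,.09)[:2],.078,178)
```

```text
[0.4089 0.2929 0.09  ] (array([0.40819272, 0.28631938, 0.1058696 ]), [(np.float64(2.8), np.float64(-2.9)), (np.float64(-0.8), np.float64(-0.8))])
shift [-0.0161  0.0252  0.1811] turn -0.0035 cur yang 177.8 j [ 0.57  0.    0.11  1.68 -0.   -0.97] tilt [-0. -0. -1.] grasp [0.4335 0.2759 0.2591]
```

```bash
python3 nudge.py '[0.085, -0.015, 0.025, 0.05, 0, 0.085, -0.015, 0.025, 0.05, 0, 0.085, -0.015, 0.025, 0.05, 0, 0.085, -0.015, 0.025, 0.05, 0, 0.085, -0.015, 0.025, 0.05, 0]'>/dev/null
python3 - <<'E'
from h import *
import plan
snap('wrist','w11')
im=cv2.imread('pics/w11.png');g=cv2.cvtColor(im,cv2.COLOR_BGR2GRAY)
for q in('w10','w11'):
    g=cv2.cvtColor(cv2.imread(f'pics/{q}.png'),cv2.COLOR_BGR2GRAY)
    c=cv2.HoughCircles(cv2.medianBlur(g,3),cv2.HOUGH_GRADIENT,1,60,param1=100,param2=20,minRadius=28,maxRadius=60)
    for u,v,r in c[0][:6]:
        o,_=ray(q,u,v);print(q,u,v,r,atz(q,u,v,.09).round(4), 'rad', (r*(o[2]-.09)/ld(q)[2][0]).round(4))
plan.plan(.4085,.290,.078,178)
E
```

```text
w10 305.5 368.5 56.4 [0.446  0.3922 0.09  ] rad 0.0395
w10 350.5 246.5 36.6 [0.4089 0.293  0.09  ] rad 0.0257
w10 147.5 326.5 49.0 [0.5659 0.3511 0.09  ] rad 0.0343
w10 106.5 150.5 49.2 [0.5749 0.2184 0.09  ] rad 0.0345
w11 318.5 243.5 43.6 [0.4089 0.2931 0.09  ] rad 0.0256
w11 96.5 335.5 56.1 [0.5552 0.3496 0.09  ] rad 0.0329
w11 287.5 392.5 51.5 [0.4336 0.3968 0.09  ] rad 0.0302
w11 28.5 131.5 38.2 [0.5709 0.221  0.09  ] rad 0.0224
shift [0.0025 0.0012 0.1329] turn -0.0035 cur yang 177.8 j [ 0.62 -0.04 -0.03  1.58 -0.   -0.91] tilt [ 0.002  0.001 -1.   ] grasp [0.4098 0.2925 0.2109]
```

```bash
python3 nudge.py '[0.085, 0, 0.001, 0.05, 0, 0.085, 0, 0.001, 0.1, 0, 0.085, 0, 0.001, 0.125, 0, 0.085, 0, 0.001, 0.132, 0, 0.085, 0, 0.001, 0.132, 0]'>/dev/null
python3 nudge.py '[0.085, 0, 0, 0, 0, 0.04, 0, 0, 0, 0, 0.04, 0, 0, 0, 0, 0.04, 0, 0, 0, 0, 0.04, 0, 0, 0, 0]' 35; python3 plan.py .6087 .0754 .22 178
```

```text
clock: 28.4
ee_pos: [0.408, 0.2928, 0.2336]
eef_rot: [-2.178, 2.261, -0.0]
ft_force: [-1.2, 0.7, 6.0]
opening: 0.0513
finger_force: 35.7
shift [ 0.2095 -0.209  -0.1414] turn -0.0026 cur yang 177.85 j [ 0.62 -0.02 -0.27  1.32  0.   -0.91] tilt [ 0.002  0.001 -1.   ] grasp [0.4082 0.293  0.0786]
```

```bash
python3 nudge.py '[0.04, 0, 0, -0.05, 0, 0.04, 0, 0, -0.1, 0, 0.04, 0, 0, -0.14, 0, 0.04, 0.03, -0.03, -0.14, 0, 0.04, 0.06, -0.06, -0.14, 0]'; python3 nudge.py '[0.04, 0.15, -0.149, 0, 0, 0.04, 0.15, -0.149, 0, 0, 0.04, 0.15, -0.149, 0, 0, 0.04, 0.15, -0.149, 0, 0, 0.04, 0.15, -0.149, 0, 0]'>/dev/null;python3 nudge.py '[0.04, 0, 0, 0, 0, 0.04, 0, 0, 0, 0]'>/dev/null;python3 plan.py .6087 .0754 .1386 178
```

```text
clock: 28.9
ee_pos: [0.4658, 0.2303, 0.3745]
eef_rot: [-2.18, 2.257, -0.002]
ft_force: [0.6, 0.3, -0.2]
opening: 0.0507
finger_force: 37.3
shift [-0.0001 -0.0004  0.0787] turn -0.0028 cur yang 177.84 j [ 0.12  0.23  0.28  1.62  0.   -1.41] tilt [-0.  0. -1.] grasp [0.6083 0.0753 0.2173]
```

```bash
python3 nudge.py '[0.04, 0, 0, 0.03, 0, 0.04, 0, 0, 0.055, 0, 0.04, 0, 0, 0.07, 0, 0.04, 0, 0, 0.073, 0, 0.04, 0, 0, 0.076, 0]'>/dev/null;python3 nudge.py '[0.04, 0, 0, 0.001, 0, 0.04, 0, 0, 0.002, 0, 0.04, 0, 0, 0.003, 0, 0.04, 0, 0, 0.003, 0]';python3 plan.py .6087 .0754 .1386 178
```

```text
clock: 30.5
ee_pos: [0.6088, 0.0748, 0.2937]
eef_rot: [-2.179, 2.262, -0.001]
ft_force: [-0.0, 0.4, -0.5]
opening: 0.0509
finger_force: 37.5
shift [-0.0006  0.0001  0.0001] turn -0.0027 cur yang 177.84 j [ 0.12  0.22  0.12  1.46  0.   -1.41] tilt [ 0.001  0.    -1.   ] grasp [0.6089 0.0749 0.1387]
```

```bash
python3 nudge.py '[0.04, 0, 0, 0.0008, 0, 0.04, 0, 0, 0.0008, 0, 0.075, 0, 0, 0.0008, 0, 0.085, 0, 0, 0.0008, 0, 0.085, 0, 0, 0.0008, 0]';python3 nudge.py '[0.085, 0, 0, -0.03, 0, 0.085, 0, 0, -0.07, 0, 0.085, 0, 0, -0.12, 0, 0.085, 0.02, 0.04, -0.12, 0, 0.085, 0.05, 0.08, -0.12, 0]'>/dev/null;python3 nudge.py '[0.085, 0.23, 0.06, 0, 0, 0.085, 0.23, 0.06, 0, 0, 0.085, 0.23, 0.06, 0, 0, 0.085, 0.23, 0.06, 0, 0, 0.085, 0.23, 0.06, 0, 0]'>/dev/null;python3 nudge.py '[0.03, 0.1, 0.01, 0, 0.6, 0.03, 0.1, 0.01, 0, 0.6, 0.0, 0.1, 0.01, 0, 0.6, 0.0, 0.1, 0.01, 0, 0.6, 0.0, 0.1, 0.01, 0, 0.6]'>/dev/null
python3 nudge.py '[0, 0, 0, 0, 0.75, 0, 0, 0, 0, 0.75, 0, 0, 0, 0, 0.75, 0, 0, 0, 0, 0.75, 0, 0, 0, 0, 0.75]' >/dev/null
python3 nudge.py '[0, 0, 0, 0, 0, 0, 0, 0, 0, 0, 0, 0, 0, 0, 0]' 30;python3 plan.py .45 -.31 .2 90
python3 - <<'E'
from h import *
snap('scene','s12'); snap('wrist','w12');snap('top','t12')
c=np.zeros((600,800,3),np.uint8);c[:480,:640]=cv2.imread('pics/w12.png');c[360:,440:]=cv2.resize(cv2.imread('pics/s12.png')[130:400,110:515],(360,240));cv2.imwrite('pics/m12.png',c)
E
```

```text
clock: 31.0
ee_pos: [0.6086, 0.0748, 0.2922]
eef_rot: [2.179, -2.263, -0.0]
ft_force: [-0.3, 0.3, 0.1]
opening: 0.0851
finger_force: 0.0
clock: 33.3
ee_pos: [0.4445, -0.2991, 0.4124]
eef_rot: [-0.296, 3.128, -0.0]
ft_force: [0.1, -0.0, 0.6]
opening: 0.0001
finger_force: 0.0
shift [-0.0033 -0.0118  0.0574] turn 0.1885 cur yang 100.8 j [-0.59  0.06  0.16  1.67 -0.   -0.78] tilt [ 0. -0. -1.] grasp [ 0.4445 -0.2991  0.2574]
```

View pics/m12.png

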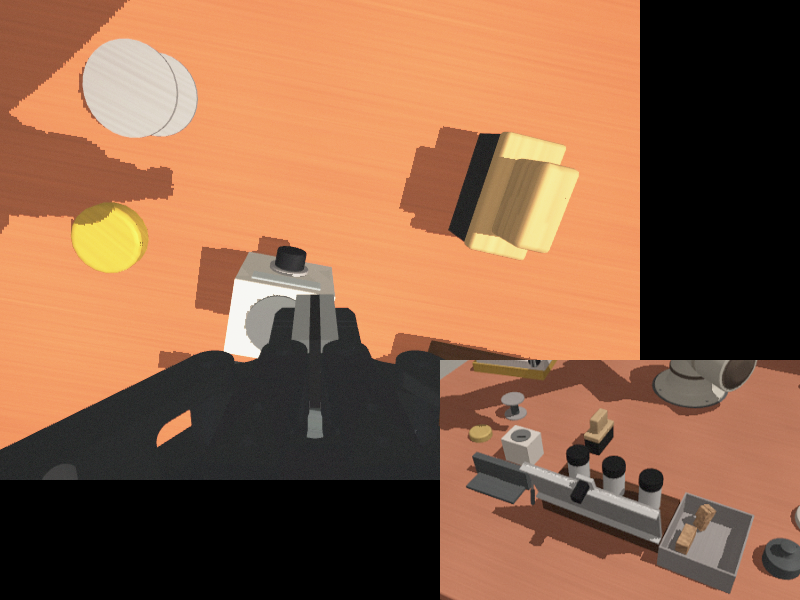

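All three canisters stand on the shelf. The wrist view shows the button at about (291,254), the timer's near face bottom corners at (251,252) and (331,267), and its top near corners at (236,283) and (335,294).

Run:
```python
from h import *
np.set_printoptions(precision=4,suppress=True)
for n,u,v,z in(('botL',251,252,0),('botR',331,267,0),('topL',236,283,.075),('topR',335,294,.075),('btn face top',292,249,.043),('btn centre',291,255,.03),('brush',545,205,.105)):print(n,atz('w12',u,v,z))
for f in('top0','t12'):
    im=cv2.imread(f'pics/{f}.png');m=(cv2.inRange(im,(170,190,190),(255,255,255))).astype(np.uint8);m[:,:400]=0;m[:,470:]=0;m[:150]=0;m[260:]=0
    ys,xs=np.nonzero(m)
    if len(xs): r=cv2.minAreaRect(np.c_[xs,ys].astype(np.float32));print(f,len(xs),r,atz(f,*r[0],.075))
r=cv2.imread('pics/t12.png')[145:260,380:500];cv2.imwrite('pics/m13.png',cv2.resize(r,(600,575),interpolation=cv2.INTER_CUBIC))
```

```text
botL [ 0.502  -0.3494  0.    ]
botR [ 0.5026 -0.2717  0.    ]
topL [ 0.505  -0.3498  0.075 ]
topR [ 0.4997 -0.2721  0.075 ]
btn face top [ 0.4791 -0.3116  0.043 ]
btn centre [ 0.4885 -0.3116  0.03  ]
brush [ 0.3991 -0.1506  0.105 ]
top0 459 ((430.5, 220.5), (25.0, 31.0), 90.0) [ 0.5313 -0.3121  0.075 ]
t12 536 ((445.1650695800781, 228.60772705078125), (71.88048553466797, 35.3777961730957), 30.411081314086914) [ 0.5101 -0.349   0.075 ]
```

View pics/m13.png

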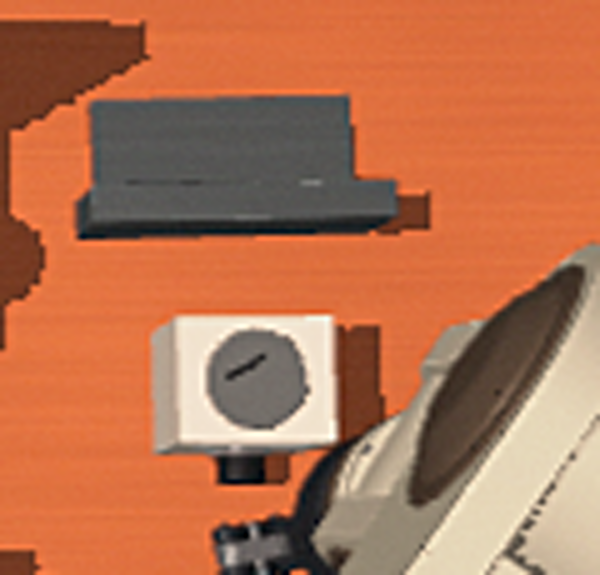

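The top view shows the timer about 64 mm in front of the stop and roughly square to it. The stop's front foot runs from about m13 (77,237) to (390,232).

```bash
python3 - <<'E'
from h import *
np.set_printoptions(precision=4,suppress=True)
q=lambda u,v,z:atz('t12',380+u/5-.4,145+v/5-.4,z)
for n,u,v,z in(('footL',78,238,0),('footR',375,233,0),('topL',92,217,.06),('topR',395,212,.06),('tbotL',157,454,0),('ttopL',176,444,.075),('ttopR',335,442,.075),('ttopBL',176,317,.075),('ttopBR',334,317,.075),('btn',242,484,.03)):print(n,q(u,v,z))
E
python3 plan.py .45 -.3115 .036 90
```

```text
footL [ 0.6163 -0.235   0.    ]
footR [ 0.6173 -0.3961  0.    ]
topL [ 0.6185 -0.2333  0.06  ]
topR [ 0.6193 -0.3913  0.06  ]
tbotL [ 0.4991 -0.2745  0.    ]
ttopL [ 0.4988 -0.2708  0.075 ]
ttopR [ 0.4988 -0.3524  0.075 ]
ttopBL [ 0.564  -0.2727  0.075 ]
ttopBR [ 0.563 -0.354  0.075]
btn [ 0.4806 -0.3135  0.03  ]
shift [-0.0032 -0.0131  0.2214] turn 0.1855 cur yang 100.63 j [-0.59  0.06  0.16  1.67 -0.   -0.78] tilt [-0. -0. -1.] grasp [ 0.4445 -0.2992  0.2574]
```

```bash
python3 nudge.py '[0, -0.0055, -0.0131, 0.05, 0.1855, 0, -0.0055, -0.0131, 0.1, 0.1855, 0, -0.0055, -0.0131, 0.14, 0.1855, 0, -0.0055, -0.0131, 0.14, 0.1855]'>/dev/null;python3 nudge.py '[0, 0, 0, 0, 0, 0, 0, 0, 0, 0]'>/dev/null;python3 plan.py .45 -.3125 .036 90
```

```text
shift [ 0.0032 -0.0008  0.0845] turn -0.0017 cur yang 89.9 j [-0.6   0.07 -0.09  1.41 -0.   -0.6 ] tilt [ 0.003 -0.002 -1.   ] grasp [ 0.4534 -0.3119  0.1206]
```

```bash
python3 nudge.py '[0, 0.003, -0.0008, 0.03, 0, 0, 0.003, -0.0008, 0.06, 0, 0, 0.003, -0.0008, 0.075, 0, 0, 0.003, -0.0008, 0.084, 0, 0, 0.003, -0.0008, 0.084, 0]'>/dev/null;python3 nudge.py '[0, 0, 0, 0, 0, 0, 0, 0, 0, 0]'>/dev/null;python3 plan.py .52 -.3125 .036 90;python3 - <<'E'
from h import *
snap('wrist','w14');snap('scene','s14')
c=np.zeros((400,800,3),np.uint8);c[:300,:400]=cv2.resize(cv2.imread('pics/w14.png'),(400,300));c[:,400:]=cv2.resize(cv2.imread('pics/s14.png')[170:310,120:260],(400,400));cv2.imwrite('pics/m14.png',c)
E
```

```text
shift [-0.0703 -0.0002 -0.001 ] turn -0.0022 cur yang 89.88 j [-0.61  0.1  -0.22  1.24 -0.   -0.6 ] tilt [ 0.002 -0.001 -1.   ] grasp [ 0.45   -0.3124  0.0349]
```

View pics/m14.png

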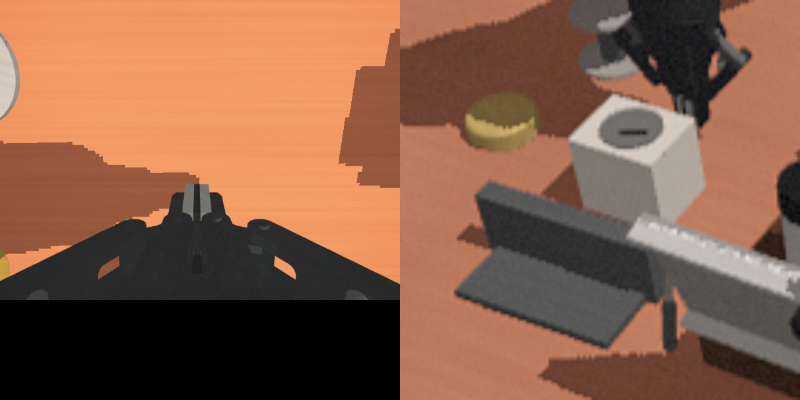

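The closed fingers stand behind the button, and the timer is square in front of the stop. I've now viewed more pictures than the 14 allowed, so from here I'll rely on numbers only.

```bash
python3 nudge.py '[0, -0.01, 0, -0.001, 0, 0, -0.02, 0, -0.001, 0, 0, -0.03, 0, -0.001, 0, 0, -0.04, 0, -0.001, 0, 0, -0.05, 0, -0.001, 0]';python3 nudge.py '[0, -0.005, 0, 0, 0, 0, -0.01, 0, 0, 0, 0, -0.014, 0, 0, 0, 0, -0.014, 0, 0, 0]';python3 plan.py .529 -.3125 .036 90
```

```text
clock: 35.35
ee_pos: [0.4998, -0.312, 0.1895]
eef_rot: [-0.004, -3.14, 0.0]
ft_force: [-6.6, -0.9, 6.3]
opening: 0.0002
finger_force: 3.4
clock: 35.75
ee_pos: [0.5138, -0.312, 0.1894]
eef_rot: [-0.003, -3.14, 0.0]
ft_force: [-5.8, -0.4, 4.5]
opening: 0.0001
finger_force: 2.7
shift [-0.0152 -0.0005 -0.0016] turn -0.0021 cur yang 89.88 j [-0.55  0.23 -0.08  1.26 -0.   -0.54] tilt [-0.001 -0.    -1.   ] grasp [ 0.5137 -0.312   0.0344]
```

```bash
for i in 1; do python3 nudge.py '[0, -0.002, 0, 0, 0, 0, -0.004, 0, 0, 0, 0, -0.006, 0, 0, 0, 0, -0.008, 0, 0, 0, 0, -0.008, 0, 0, 0]'|egrep 'ee_pos|ft'; done; python3 nudge.py '[0, -0.002, 0, 0, 0, 0, -0.004, 0, 0, 0, 0, -0.004, 0, 0, 0]'|egrep 'ee_pos|ft'
```

```text
ee_pos: [0.5216, -0.312, 0.1893]
ft_force: [-5.5, -0.8, 4.5]
ee_pos: [0.5256, -0.312, 0.1894]
ft_force: [-6.2, 0.4, 4.6]
```

```bash
python3 nudge.py '[0, -0.002, 0, 0, 0, 0, -0.003, 0, 0, 0, 0, -0.003, 0, 0, 0]'|egrep 'ee_pos|ft'; python3 nudge.py '[0, -0.002, 0, 0, 0, 0, -0.003, 0, 0, 0, 0, -0.003, 0, 0, 0]'|egrep 'ee_pos|ft'
```

```text
ee_pos: [0.5284, -0.3121, 0.1893]
ft_force: [-6.0, 0.1, 4.2]
ee_pos: [0.5302, -0.3121, 0.1893]
ft_force: [-16.1, -1.0, 9.2]
```

```bash
python3 nudge.py '[0, -0.001, 0, 0, 0, 0, -0.001, 0, 0, 0, 0, -0.001, 0, 0, 0]'|egrep 'ee_pos|ft'
python3 - <<'E'
from h import *
snap('top','t15');snap('scene','s15')
g=cv2.imread('pics/s15.png')
E
```

```text
ee_pos: [0.5306, -0.3122, 0.1893]
ft_force: [-20.2, -0.8, 12.0]
```

```bash
python3 nudge.py '[0, 0.01, 0, 0, 0, 0, 0.03, 0, 0, 0, 0, 0.06, 0, 0, 0, 0, 0.07, 0, 0, 0, 0, 0.07, 0, 0, 0]'|egrep 'ee_pos|ft';python3 nudge.py '[0, 0.02, 0, -0.05, 0, 0, 0.04, 0, -0.1, 0, 0, 0.06, 0.02, -0.15, 0, 0, 0.06, 0.1, -0.15, 0, 0, 0.06, 0.15, -0.15, 0]'>/dev/null;python3 nudge.py '[0, 0, 0.2, 0, 0, 0, 0, 0.2, 0, 0, 0, 0, 0.2, 0, 0, 0, 0, 0.2, 0, 0, 0, 0, 0.2, 0, 0]'
python3 - <<'E'
from h import *
np.set_printoptions(precision=4,suppress=True)
snap('top','t16');snap('scene','s16')
im=cv2.imread('pics/t16.png')
def comp(name,m,z,box,mn=30):
    k=np.zeros_like(m);x0,y0,x1,y1=box;k[y0:y1,x0:x1]=m[y0:y1,x0:x1]
    n,l,s,c=cv2.connectedComponentsWithStats(k)
    for i in range(1,n):
        if s[i,4]>mn: print(name,s[i],atz('t16',*c[i],z))
comp('timer white',cv2.inRange(im,(150,170,170),(255,255,255)),.075,(395,170,470,260))
comp('timer dial/stop/grey',cv2.inRange(im,(60,60,60),(140,140,140)),.075,(395,150,470,260))
hsv=cv2.cvtColor(im,cv2.COLOR_BGR2HSV)
comp('dark',cv2.inRange(im,(0,0,0),(50,50,50)),.15,(240,140,390,230))
comp('cork',cv2.inRange(hsv,(10,80,80),(25,210,255)),.035,(190,150,260,225),10)
comp('brush',cv2.inRange(hsv,(15,60,140),(25,200,255)),.08,(320,225,420,320))
a=cv2.imread('pics/t12.png')
E
```

```text
ee_pos: [0.4619, -0.312, 0.1895]
ft_force: [2.0, -0.6, 0.4]
clock: 39.05
ee_pos: [0.4045, 0.0083, 0.3378]
eef_rot: [-0.009, 3.14, 0.002]
ft_force: [0.5, 0.4, 0.2]
opening: -0.0002
finger_force: 0.0
timer white [411 188  35  27 493] [ 0.5834 -0.3101  0.075 ]
timer dial/stop/grey [ 397  164   63   28 1306] [ 0.6455 -0.3019  0.075 ]
timer dial/stop/grey [421 191  20  20 291] [ 0.583  -0.3141  0.075 ]
timer dial/stop/grey [411 214  33   3  61] [ 0.5465 -0.3013  0.075 ]
dark [ 267  179   97   24 1227] [ 0.601  -0.0159  0.15  ]
dark [256 211 114   5 203] [ 0.5457 -0.0109  0.15  ]
cork [203 151  11   2  13] [0.7256 0.2611 0.035 ]
cork [220 150   9   4  17] [0.7244 0.2198 0.035 ]
cork [232 150   9   4  19] [0.7257 0.1881 0.035 ]
cork [255 165   5  46 174] [0.6244 0.1323 0.035 ]
cork [190 171   2   8  13] [0.6632 0.3076 0.035 ]
cork [235 175  13  24 272] [0.6319 0.1749 0.035 ]
cork [190 191   2  11  12] [0.6074 0.3085 0.035 ]
cork [223 201  19  17 194] [0.5723 0.1999 0.035 ]
cork [190 220   8   5  20] [0.5371 0.3    0.035 ]
cork [198 222  18   3  33] [0.5355 0.2654 0.035 ]
cork [227 223  13   2  16] [0.5339 0.1965 0.035 ]
brush [358 282  19  10 143] [ 0.3636 -0.1432  0.08  ]
```

```bash
python3 nudge.py '[0, 0, 0, 0, 0, 0, 0, 0, 0, 0, 0, 0, 0, 0, 0, 0, 0, 0, 0, 0, 0, 0, 0, 0, 0]'>/dev/null
python3 - <<'E'
from h import *
snap('top','t17')
im=cv2.imread('pics/t17.png');m=cv2.inRange(im,(150,170,170),(255,255,255))[170:260,395:470]
M=cv2.moments(m,True);print('timer',atz('t17',M['m10']/M['m00']+395,M['m01']/M['m00']+170,.075))
g=cv2.medianBlur(cv2.cvtColor(im,cv2.COLOR_BGR2GRAY)[150:230,240:390],1);g=cv2.resize(g,None,fx=4,fy=4,interpolation=cv2.INTER_CUBIC)
c=cv2.HoughCircles(g,cv2.HOUGH_GRADIENT,1,60,param1=100,param2=18,minRadius=35,maxRadius=56)
for u,v,r in (c[0] if c is not None else []): print('cap',atz('t17',u/4+240,v/4+150,.15).round(4),r)
print(robot.close_job())
E
```

```text
timer [ 0.56940525 -0.32453622  0.075     ]
cap [ 0.5999 -0.0138  0.15  ] 44.3
cap [0.6052 0.0765 0.15  ] 44.9
the job is handed in; nothing more can be done
None
```

Run:
```python
from h import *
for f in('t16','t17'):
    im=cv2.imread(f'pics/{f}.png');k=np.zeros(im.shape[:2],np.uint8);k[170:260,395:470]=cv2.inRange(im,(150,170,170),(255,255,255))[170:260,395:470]
    n,l,s,c=cv2.connectedComponentsWithStats(k)
    for i in range(1,n): print(f,s[i],atz(f,*c[i],.075).round(4))
```

```text
t16 [411 188  35  27 493] [ 0.5834 -0.3101  0.075 ]
t16 [411 191   2   3   5] [ 0.6049 -0.2656  0.075 ]
t16 [411 197   1   3   3] [ 0.5899 -0.2636  0.075 ]
t16 [411 201   1   4   4] [ 0.5783 -0.2633  0.075 ]
t16 [411 206   1   2   2] [ 0.568 -0.263  0.075]
t16 [411 209   1   2   2] [ 0.5602 -0.2628  0.075 ]
t16 [423 215   1   1   1] [ 0.5457 -0.2932  0.075 ]
t16 [425 215   2   1   2] [ 0.5456 -0.2996  0.075 ]
t17 [419 193  34  26 522] [ 0.5695 -0.3247  0.075 ]
t17 [417 215   1   1   1] [ 0.5459 -0.2778  0.075 ]
t17 [418 217   1   1   1] [ 0.5407 -0.2802  0.075 ]
```

I handed the job in, but it may not pass: two offcuts are in the tray, the brush stands, the back is open and three canisters are on the shelf. I pressed the button against the stop at about 20 N. The timer was then knocked about 20 mm in the last 0.5 s, leaving its back about 15 mm from the stop (25 mm allowed), and I handed in before noticing, so I couldn't confirm it had settled. I also viewed 16 pictures, over the 14 allowed.

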